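Put the water flosser back together on its charging dock

ROBOT

A 6-joint arm with a two-finger parallel gripper is mounted at the origin on the work surface. World frame = base frame: x ahead of the robot, y to its left, z up, the work surface at z = 0. Lengths are in m, angles in rad, forces in N, time in s.
With the tool pointing down it reaches from about 0.375 to 0.975 m from the base axis. Payload 3.8 kg.
Tool frame: the origin (TCP) lies on the mounting face of the last link; the fingertips stand 173 mm ahead of it and the grasp point (between the pads) lies 155 mm ahead of it; z points along the fingers, y is the direction in which the jaws open and shut (so a half turn about z gives the same grasp; the last joint's range is limited). The gripper opens to 85 mm and grips with 20 to 120 N. Pads are 22 mm wide; open, the fingers measure 114 mm over their backs; the gripper's body (76 mm by 85 mm) begins 54 mm behind the grasp point. The pads swing forward as they close: fully open they stand 13 mm farther back than shut.
Start: joints at [1.164, 0.264, 1.604, -0, 1.274, -0.037], TCP at [0.244, 0.629, 0.405] pointing down, gripper open.
Joint ranges: [-2.63, 2.63], [-0.94, 2.18], [0.31, 2.57], [-1.31, 4.45], [0, 2.66], [-2.55, 2.55]. Speed limits (rad/s): [2.57, 2.57, 3.14, 3.14, 3.14, 3.14].

INTERFACE

Orientations are given as a 3x3 rotation matrix whose columns are the frame's x, y, z axes.
In Python, from workcell import telemetry, optics, ticket gives the robot as it stands. The module is installed in compiled form; this text tells all that it offers.
- The arm moves only by the tool step_arm, never from a script. Its argument "targets" is a list of rows, each an object of numbers: "hand": the opening, from 0 (shut) to 1 (fully open); "tx", "ty", "tz": the shift along the tool's x, y, z in cm; "rx", "ry", "rz": the turn, a rotation vector about the tool's x, y, z in degrees. In form: [{"hand": .., "tx": .., "ty": .., "tz": .., "rx": .., "ry": .., "rz": ..}, ...]. A call has 1 to 8 rows; each row shifts and turns the commanded pose from where the row before left it, along the tool's axes as they then stand; what a row does not reach is not made up. A row lasts 1/12 s, in which the tool goes at most 41.7 mm and 7.16 degrees, less where a joint would pass 70% of its speed; a pose out of reach is approached as far as the arm can. A call with a gripper value outside its range is refused whole. The fingers move at their own pace and stop on an object; "squeeze" is the grip in N (left out, the last holds). Time passes only in rows, so rows that do not move let the fingers close. It gives the time, the measured TCP pose, the force and the opening at its end, in the units of the state.
- telemetry.state(): the state, without advancing time (a new reading comes with each control period).
- optics.grab_frame(name): name is "scene" or "top" or "wrist"; returns a dict with "img" (384x512x3 uint8, red, green, blue), "depth" (384x512 float32, m along the optical axis (not along the pixel's ray), 0 where there is no reading), "mtx" (3x3 intrinsics, pixels), "R" (3x3) and "t" (3): a world point X has camera coordinates R X + t. Camera axes: x right, y down, z forward; pixel columns grow to the right and rows downward; lengths in m; the calibration is good to about 2 mm. A picture is of the moment at which its call begins.
- ticket.close_job(): hands the job in, once; it reports no verdict.
The state is a dict: "clock": time; "joints": joint angles; "qvel": joint speeds; "joint_efforts": joint torques, N m; "tcp_pos": TCP position; "ee_rot": TCP orientation; "force": force on the tool from outside, world axes, zero at the start; "ft_torque": the same for the moment, N m; "grip_width": finger opening in m.
Only numpy, scipy, OpenCV 4.12 (cv2) and the standard library are available. Lean on these libraries where they do the work, as an engineer would, in place of code of your own. Each camera call takes 0.05 s, during which the arm holds its last target.

TASK

Stand the knocked-over water flosser handle upright, foot down, in the round well of its charging dock and let go of it; then take the jet nozzle (the one with the plain thin pointed tip) out of the caddy and plug its pin fully home into the opening on top of the handle, so that the collar sits flush, and let go of it; finally press the dock's button all the way down and release it. Leave the other two nozzles in the caddy and do not push the other toiletries about or topple them.

Things in the scene. Friction and masses are not known exactly. Their poses are not given: they have to be found in the camera images.
- handle: Loose water-flosser handle, 140 mm long, 250 g, lying on its side at first. Origin mid length on its axis; its x axis points from foot to head (up when it stands). From the foot: grey round foot 40 mm wide to 20 mm; white square grip body 40 x 40 mm to 108 mm; grey round head 29 mm wide to 140 mm. Grip across the square body, 70 to 105 mm from the foot.
- handle_foot (a point): centre of the foot's flat underside, 70 mm from the handle's origin towards -x of the handle
- handle_mouth (a point): centre of the opening in the head's flat end, 70 mm from the origin towards +x of the handle. The opening is a funnel 18 mm wide at the mouth that narrows to a 10 mm bore at 6 mm depth; the bore is 28 mm deep in all
- dock: Charging dock, fixed: white slab 110 (x) x 220 (y) x 30 mm high. Origin: centre of its underside; z up. Round well at (0, +60 mm), button at (0, -70 mm) in its frame
- cradle_floor (a point): centre of the floor of the dock's round well, 8 mm above the counter. The well is 45 mm in diameter and 22 mm deep, with a chamfered edge
- cradle_rim (a point): centre of the well's mouth, 30 mm above the counter
- power_top (a point): centre of the top face of the dock's round grey push button, 28 mm in diameter, which moves straight down
- power (a joint): travel of the button in m: 0 up, 0.006 fully down; sprung, about 5 N
- caddy: Nozzle caddy, fixed: grey block 170 (x) x 50 (y) x 35 mm high with three holes in a row along its x axis, 55 mm apart, 10 mm wide, 28 mm deep. Origin: centre of its underside
- jet_nozzle: Jet nozzle, white, loose, 20 g, upright in a caddy hole at first. Origin: centre of its collar's underside; z up along it. Below: round pin 8 mm wide, 24 mm long. Collar 22 mm wide, 5 mm thick; above it a round grip barrel 12 mm wide, 5 to 45 mm above the origin; on top a plain thin pointed tip, 4 to 9 mm thick, up to 72 mm above the origin.
- brush_nozzle: Brush nozzle, white, loose, 20 g, upright in a caddy hole at first. Origin: centre of its collar's underside; z up along it. Below: round pin 8 mm wide, 24 mm long. Collar 22 mm wide, 5 mm thick; above it a round grip barrel 12 mm wide, 5 to 45 mm above the origin; on top a round disc-shaped brush head 24 mm in diameter, up to 63 mm above the origin. To be left alone.
- tongue_nozzle: Tongue-cleaner nozzle, white, loose, 20 g, upright in a caddy hole at first. Origin: centre of its collar's underside; z up along it. Below: round pin 8 mm wide, 24 mm long. Collar 22 mm wide, 5 mm thick; above it a round grip barrel 12 mm wide, 5 to 45 mm above the origin; on top a flat paddle 26 x 5 mm, up to 75 mm above the origin. To be left alone.
- shampoo: bystander: white bottle, 60 mm diameter, 170 mm tall; origin at its underside
- carton: bystander: paper carton 45 x 160 x 36 mm lying flat; origin at its underside
- tumbler: bystander: white cup 72 mm diameter, 95 mm tall; origin at its underside
- cream: bystander: amber jar 60 mm diameter, 45 mm tall; origin at its underside
- soap: bystander: soap bar on a white dish 85 x 120 mm, 34 mm high in all; origin at its underside
- deodorant: bystander: rounded bottle 44 mm diameter, 90 mm tall; origin at its underside
- hairbrush: bystander: brush lying flat, handle along its -x
Not all that is in view belongs to the job. What is shaped like the handle but pink is not meant.

How it is judged:
On the way, in this order (a step that is already met when the one before it is completed fails the run):
1. the handle stands upright in the dock's well, let go (horizontal distance between handle_foot and cradle_floor below 0.006 m and distance between handle_foot and cradle_floor below 0.008 m and angle between handle's own x axis and vertical below 0.09 rad and contact force between the fingers and handle below 0.2 N), for 0.3 s.
2. the jet nozzle is plugged home in the handle's opening, let go, while the handle stands in the well (all of step 1 and horizontal distance between jet_nozzle and handle_mouth below 0.004 m and distance between jet_nozzle and handle_mouth below 0.005 m and angle between the z axis of jet_nozzle and the x axis of handle, either way round below 0.12 rad and angle between jet_nozzle's own z axis and vertical below 0.2 rad and contact force between the fingers and jet_nozzle below 0.2 N), for 0.3 s.
3. the dock's button is pressed all the way down, the nozzle still home (value of joint power above 0.0045 m and horizontal distance between jet_nozzle and handle_mouth below 0.004 m and distance between jet_nozzle and handle_mouth below 0.005 m and angle between the z axis of jet_nozzle and the x axis of handle, either way round below 0.12 rad and angle between jet_nozzle's own z axis and vertical below 0.2 rad), for 0.05 s.
At the end, for the whole second after the job is handed in: Handle upright (5 deg) on the well floor (foot within 8 mm, 6 mm sideways); jet nozzle collar on its mouth (within 5 mm, 4 mm sideways, in line to 7 deg); then button pressed 4.5 mm or more and up again; the other two nozzles still in the caddy (15 mm); all released and at rest (all of step 2 and linear speed of each of handle, jet_nozzle below 0.02 m/s and value of joint power below 0.002 m and distance of each of brush_nozzle, tongue_nozzle from where it was at the start of the episode below 0.015 m and angle between each of brush_nozzle, tongue_nozzle's own z axis and vertical below 0.25 rad); the robot touches nothing.
It fails at once if another nozzle is taken out of the caddy (distance of any of brush_nozzle, tongue_nozzle from where it was at the start of the episode above 0.03 m).
It fails at once if a bystander is pushed more than 30 mm or toppled (distance of any of shampoo, carton, tumbler, cream, soap, deodorant, hairbrush from where it was at the start of the episode above 0.03 m or angle between any of shampoo, carton, tumbler, cream, soap, deodorant, hairbrush's own z axis and vertical above 0.5 rad).
It also fails if it takes over 58 s, if anything falls off the work surface, if the arm or the gripper's body presses on something with over 40 N, if the wrist force passes 120 N, or if a joint passes its speed limit or range.

## Working session

There is one attempt and no reset: what is moved stays moved. The work goes in short steps, Python scripts to look and compute and a tool call to move; the robot and the scene stay as the last step left them, time stands still between calls to the robot, and variables do not carry over. Pictures are saved under pics/ and viewed, and the job is handed in when it is done.

Besides the shell and the picture viewer there is one more tool, called after "Request:" as name([rows], argument=value, ...), one row to a line, values as JSON. step_arm: Moves the arm, as the interface text tells. Its arguments: {"type":"object","properties":{"targets":{"type":"array"},"squeeze":{"type":"number"}},"required":["targets"]}

```bash
mkdir -p pics
cat > h.py <<'E'
import numpy as np,cv2
from workcell import telemetry,optics,ticket
def grab(n,save=None):
    f=optics.grab_frame(n); 
    if save:
        cv2.imwrite(f'pics/{save}.png',cv2.cvtColor(f['img'],cv2.COLOR_RGB2BGR)); np.savez(f'pics/{save}.npz',**{k:np.array(v) for k,v in f.items()})
    return f
def load(s): return dict(np.load(f'pics/{s}.npz'))
def pt(f,u,v,r=0):
    d=f['depth'][int(v)-r:int(v)+r+1,int(u)-r:int(u)+r+1]; d=np.median(d[d>0])
    c=np.linalg.inv(f['mtx'])@[u,v,1]*d
    return f['R'].T@(c-f['t'])
def cloud(f):
    v,u=np.mgrid[:384,:512]; P=np.stack([u,v,np.ones_like(u)],-1)@np.linalg.inv(f['mtx']).T*f['depth'][...,None]
    return (P-f['t'])@f['R']
def crop(s,u0,v0,u1,v1,k,out):
    im=cv2.imread(f'pics/{s}.png')[v0:v1,u0:u1]; cv2.imwrite(f'pics/{out}.png',cv2.resize(im,None,fx=k,fy=k,interpolation=cv2.INTER_CUBIC))
E
python3 - <<'E'
from h import *
for n in ['scene','top','wrist']:
    f=grab(n,n+'0'); print(n,f['R'].round(3).tolist(),f['t'].round(3),f['mtx'].tolist())
print(telemetry.state())
E
```

```text
scene [[-0.156, 0.988, 0.002], [0.799, 0.128, -0.587], [-0.58, -0.09, -0.809]] [ 0.02  -0.411  1.425] [[360.5454702837886, 0.0, 254.2737228166192], [0.0, 360.5454702837886, 186.2989388997692], [0.0, 0.0, 1.0]]
top [[-0.023, -0.999, -0.033], [-0.997, 0.026, -0.071], [0.072, 0.031, -0.997]] [0.086 0.569 1.144] [[473.0612726931252, 0.0, 253.68216139961436], [0.0, 473.0612726931252, 191.70741606563976], [0.0, 0.0, 1.0]]
wrist [[0.362, 0.932, -0.002], [0.897, -0.347, 0.273], [0.254, -0.1, -0.962]] [-0.673 -0.036  0.378] [[280.2260995272547, 0.0, 253.97259962416302], [0.0, 280.2260995272547, 194.9338907863264], [0.0, 0.0, 1.0]]
{'clock': 0.15, 'joints': array([ 1.16406158e+00,  2.64590803e-01,  1.60506657e+00, -1.75152570e-05,
        1.27367558e+00, -3.68824535e-02]), 'qvel': array([ 0.00018935, -0.00236594, -0.00308898, -0.00010076, -0.00115495,
        0.00049631]), 'joint_efforts': array([ 5.05884800e-04, -5.15908849e+01, -3.67957234e+01,  4.63688173e-05,
        8.10641621e-03, -1.95525780e-05]), 'tcp_pos': array([0.24388834, 0.62912156, 0.40363716]), 'ee_rot': array([[-9.32382593e-01,  3.61472333e-01, -6.73102238e-04],
       [ 3.61472956e-01,  9.32381213e-01, -1.60494563e-03],
       [ 4.74444415e-05, -1.73973162e-03, -9.99998486e-01]]), 'force': array([-0.33751048,  0.06626742, -0.83002867]), 'ft_torque': array([ 0.0167322 , -0.03632854, -0.06352085]), 'grip_width': 0.0850959888574582}
```

View pics/scene0.png

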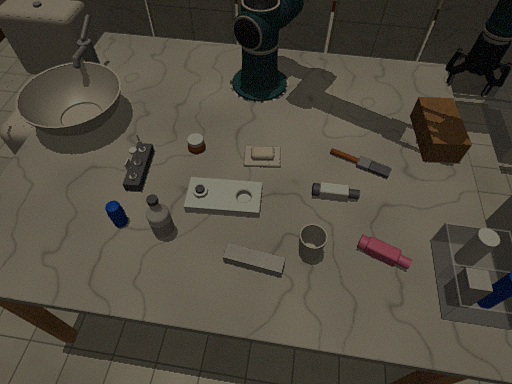

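View pics/top0.png

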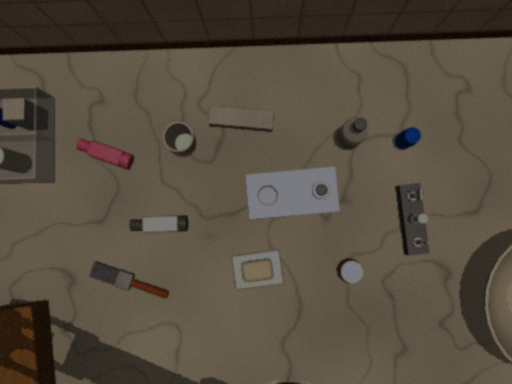

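View pics/wrist0.png

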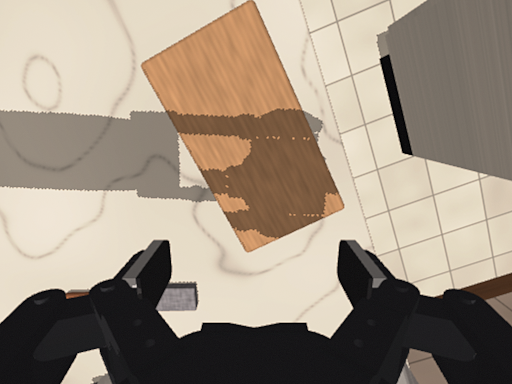

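Run:
```python
from h import *
crop('top0',120,200,200,250,8,'c1'); crop('top0',230,155,350,230,6,'c2'); crop('top0',385,170,445,265,6,'c3'); crop('scene0',110,120,170,200,7,'c4'); crop('scene0',300,170,370,210,9,'c5')
```

```text
(no output)
```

View pics/c1.png

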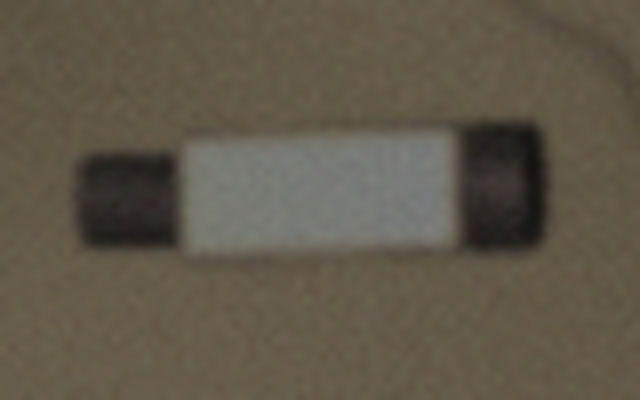

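View pics/c2.png

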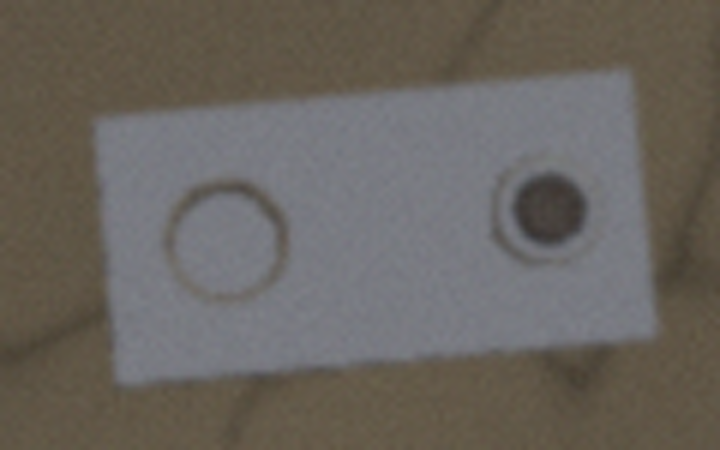

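View pics/c3.png

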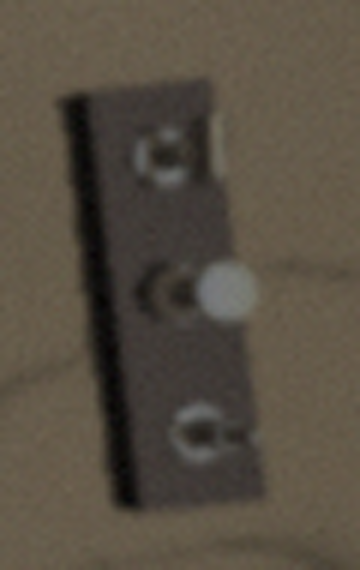

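View pics/c4.png

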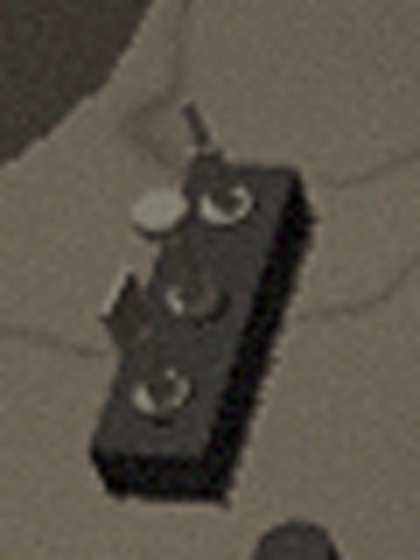

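View pics/c5.png

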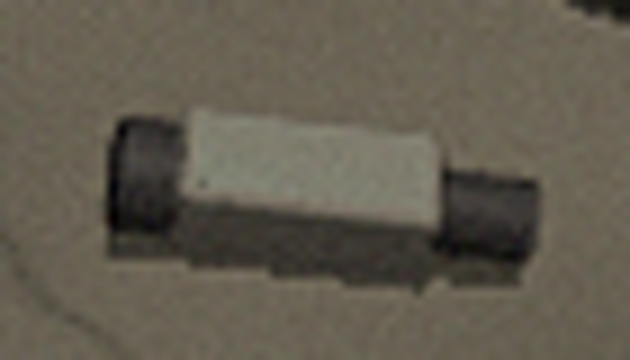

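```bash
cat >> h.py <<'E'
def ray(f,u,v,z):
    c=f['R'].T@(np.linalg.inv(f['mtx'])@[u,v,1]); o=-f['R'].T@f['t']
    return o+c*(z-o[2])/c[2]
E
python3 - <<'E'
from h import *
f=load('top0'); np.set_printoptions(precision=4,suppress=True)
def q(n,cu,cv,k,ox,oy,z): 
    p=ray(f,ox+(cu+.5)/k-.5,oy+(cv+.5)/k-.5,z); print(n,p[:2]); return p
for n,a in dict(bl=(185,140),br=(455,132),bl2=(187,252),br2=(457,246)).items(): q(n,*a,8,120,200,.04)
q('head end',82,202,8,120,200,.02);q('foot end',545,185,8,120,200,.02)
for a in [(97,118),(632,70),(656,338),(118,382)]: q('dock',*a,6,230,155,.03)
w=q('well',227,241,6,230,155,.03); q('button',550,209,6,230,155,.035)
for a in [(90,90),(210,80),(265,495),(140,505)]: q('caddy',*a,6,385,170,.035)
for a in [(168,157),(175,295),(200,433)]: q('noz',*a,6,385,170,.04)
C=cloud(f)
m=C[...,2]
print('handle top z',np.median(m[216:232,150:170]),'dock',np.median(m[180:210,285:300]),'table',np.median(m[280:330,200:220]), 'btn',pt(f,321,189,1),'well',pt(f,267,195,2),'caddy',pt(f,415,205,0),pt(f,407,200,1))
g=load('scene0'); 
print('scene: well',ray(g,244,195,.03),'handle',ray(g,300+311/9,170+165/9,.04), 'dock z',pt(g,222,197,2),'hz',pt(g,333,190,2))
for n,b in dict(shampoo=(354,131),tumbler=(180,138),deo=(407,137),cream=(351,271),carton=(240,119),soap=(257,270)).items(): print(n,pt(f,*b,1))
E
```

```text
bl [0.5144 0.3433]
br [0.5148 0.2607]
bl2 [0.4804 0.3429]
br2 [0.4803 0.2605]
head end [0.4965 0.381 ]
foot end [0.4983 0.2369]
dock [0.6135 0.0904]
dock [ 0.6273 -0.128 ]
dock [ 0.518  -0.1337]
dock [0.5055 0.0842]
well [0.5617 0.0385]
button [ 0.571  -0.0923]
caddy [ 0.5779 -0.2809]
caddy [ 0.5807 -0.3289]
caddy [ 0.4146 -0.3425]
caddy [ 0.4117 -0.2932]
noz [ 0.5498 -0.3092]
noz [ 0.4947 -0.3094]
noz [ 0.4399 -0.3166]
handle top z 0.039836045797844305 dock 0.029886918913387992 table 8.557092430193925e-05 btn [ 0.5709 -0.0899  0.0513] well [0.5626 0.0396 0.008 ] caddy [ 0.5277 -0.3154  0.0351] [ 0.5401 -0.2964  0.0367]
scene: well [0.5627 0.0382 0.03  ] handle [0.5033 0.3015 0.04  ] dock z [ 0.5788 -0.0252  0.0282] hz [0.5087 0.2974 0.0381]
shampoo [ 0.6924 -0.1582  0.1348]
tumbler [0.7129 0.2561 0.0054]
deo [ 0.6839 -0.2884  0.0878]
cream [ 0.3747 -0.1548  0.0458]
carton [0.75   0.1013 0.0358]
soap [0.3806 0.0682 0.0348]
```

```bash
cat >> h.py <<'E'
from scipy.spatial.transform import Rotation as Ro
import json
def plan(p1,R1,n=None,p0=None,R0=None,hand=1):
    s=telemetry.state(); p0=s['tcp_pos'] if p0 is None else p0; R0=s['ee_rot'] if R0 is None else R0
    p1=np.array(p1,float); R1=np.array(R1,float)
    w=Ro.from_matrix(R0.T@R1).as_rotvec(degrees=True); d=np.linalg.norm(p1-p0)
    n=n or int(np.ceil(max(np.linalg.norm(w)/7,d/.04)))
    R=R0.copy();p=p0.copy();out=[]
    for i in range(n):
        wi=Ro.from_matrix(R.T@R1).as_rotvec(degrees=True)/(n-i); t=R.T@(p1-p)/(n-i)*100
        wi=wi.round(1); t=t.round(2)
        out.append({"hand":hand,**dict(zip(['tx','ty','tz'],(t+0).tolist())),**dict(zip(['rx','ry','rz'],(wi+0).tolist()))})
        p=p+R@t/100; R=R@Ro.from_rotvec(wi,degrees=True).as_matrix()
    for i in range(0,n,8): print(json.dumps([{k:v for k,v in r.items() if v or k=='hand'} for r in out[i:i+8]]))
    return p,R
def axes(z,y):
    z=np.array(z,float);z/=np.linalg.norm(z);y=np.array(y,float);y-=z*(y@z);y/=np.linalg.norm(y)
    return np.stack([np.cross(y,z),y,z],1)
E
python3 - <<'E'
from h import *
a=np.radians(35); z=[0,-np.sin(a),-np.cos(a)]; R=axes(z,[1,0,0]); G=np.array([.4975,.323,.025])
print(G-R[:,2]*.265); plan(G-R[:,2]*.265,R)
E
```

```text
[0.4975     0.47499776 0.24207529]
[{"hand": 1, "tx": -2.66, "ty": -0.47, "tz": 1.47, "rx": 1.9, "ry": -2.8, "rz": 6.1}, {"hand": 1, "tx": -2.61, "ty": -0.14, "tz": 1.61, "rx": 1.9, "ry": -2.8, "rz": 6.0}, {"hand": 1, "tx": -2.53, "ty": 0.19, "tz": 1.73, "rx": 1.9, "ry": -2.8, "rz": 6.1}, {"hand": 1, "tx": -2.4, "ty": 0.51, "tz": 1.84, "rx": 1.9, "ry": -2.8, "rz": 6.0}, {"hand": 1, "tx": -2.24, "ty": 0.81, "tz": 1.93, "rx": 1.9, "ry": -2.8, "rz": 6.1}, {"hand": 1, "tx": -2.04, "ty": 1.11, "tz": 2.01, "rx": 1.9, "ry": -2.8, "rz": 6.0}, {"hand": 1, "tx": -1.82, "ty": 1.38, "tz": 2.06, "rx": 1.9, "ry": -2.8, "rz": 6.0}, {"hand": 1, "tx": -1.56, "ty": 1.62, "tz": 2.09, "rx": 1.9, "ry": -2.8, "rz": 6.1}]
[{"hand": 1, "tx": -1.27, "ty": 1.85, "tz": 2.11, "rx": 1.9, "ry": -2.7, "rz": 6.0}, {"hand": 1, "tx": -0.96, "ty": 2.03, "tz": 2.09, "rx": 1.9, "ry": -2.8, "rz": 6.1}, {"hand": 1, "tx": -0.64, "ty": 2.19, "tz": 2.07, "rx": 2.0, "ry": -2.7, "rz": 6.0}]
```

Run:
```python
from h import *
f=load('scene0'); 
for a in [(435,115),(420,105),(455,130),(425,155),(462,158)]: print(a,pt(f,*a,1))
```

```text
(435, 115) [0.1864402  0.61347206 0.08765907]
(420, 105) [0.13805908 0.57232393 0.08280535]
(455, 130) [0.24683528 0.66771261 0.08686554]
(425, 155) [0.31067645 0.5908427  0.0242148 ]
(462, 158) [0.30039312 0.71038845 0.01945707]
```

Request:
step_arm([
  {"hand":1,"tx":-2.66,"ty":-0.47,"tz":1.47,"rx":1.9,"ry":-2.8,"rz":6.1},
])

```text
clock: 0.23
tcp_pos: [0.265, 0.6174, 0.3931]
ee_rot: [[-0.889, 0.457, 0.031], [0.456, 0.889, -0.044], [-0.048, -0.025, -0.999]]
force: [0.5, 0.4, 0.5]
grip_width: 0.0857
```

Box is 0.09 m tall; clear. Continue.

Request:
step_arm([
  {"hand":1,"tx":-2.61,"ty":-0.14,"tz":1.61,"rx":1.9,"ry":-2.8,"rz":6.0},
  {"hand":1,"tx":-2.53,"ty":0.19,"tz":1.73,"rx":1.9,"ry":-2.8,"rz":6.1},
  {"hand":1,"tx":-2.4,"ty":0.51,"tz":1.84,"rx":1.9,"ry":-2.8,"rz":6.0},
  {"hand":1,"tx":-2.24,"ty":0.81,"tz":1.93,"rx":1.9,"ry":-2.8,"rz":6.1},
  {"hand":1,"tx":-2.04,"ty":1.11,"tz":2.01,"rx":1.9,"ry":-2.8,"rz":6.0},
  {"hand":1,"tx":-1.82,"ty":1.38,"tz":2.06,"rx":1.9,"ry":-2.8,"rz":6.0},
  {"hand":1,"tx":-1.56,"ty":1.62,"tz":2.09,"rx":1.9,"ry":-2.8,"rz":6.1},
  {"hand":1,"tx":-1.27,"ty":1.85,"tz":2.11,"rx":1.9,"ry":-2.7,"rz":6.0},
])

```text
clock: 0.9
tcp_pos: [0.4523, 0.5027, 0.2715]
ee_rot: [[-0.208, 0.977, 0.056], [0.848, 0.209, -0.487], [-0.487, -0.053, -0.872]]
force: [-0.4, 0.9, 0.9]
grip_width: 0.085
```

Request:
step_arm([
  {"hand":1,"tx":-0.96,"ty":2.03,"tz":2.09,"rx":1.9,"ry":-2.8,"rz":6.1},
  {"hand":1,"tx":-0.64,"ty":2.19,"tz":2.07,"rx":2.0,"ry":-2.7,"rz":6.0},
  {"hand":1},
])

```text
invalid input at $.targets[2]: expected keys hand, tx, ty, tz, rx, ry, rz
```

Run:
```python
from h import *
grab('wrist','w1'); s=telemetry.state(); print(s['joints'],s['tcp_pos'],s['ee_rot'])
```

```text
[ 0.88562728  0.49939308  1.59190074 -0.36520924  1.44154596  0.78798834] [0.45560906 0.49928976 0.26723951] [[-0.20180192  0.97796396  0.05350204]
 [ 0.8456585   0.20153789 -0.49421067]
 [-0.49410291 -0.0544882  -0.86769427]]
```

View pics/w1.png

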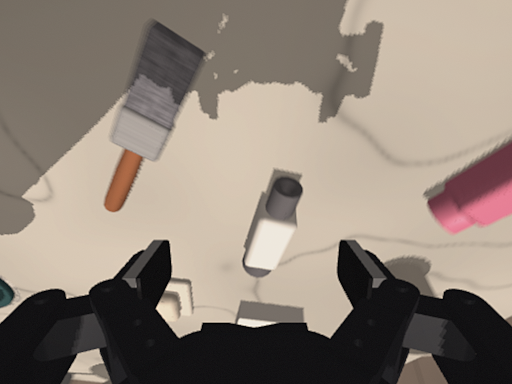

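```bash
sed -i "s/ if v or k=='hand'//" h.py
python3 - <<'E'
from h import *
a=np.radians(35); z=[0,-np.sin(a),-np.cos(a)]; R=axes(z,[1,0,0]); G=np.array([.4975,.323,.025])
p,r=plan(G-R[:,2]*.265,R,3)
plan(G-R[:,2]*.155,R,4,p,r)
f=load('wrist0')if 0 else load('w1'); C=cloud(f); 
m=(abs(C[...,2]-.04)<.004)&(C[...,1]>.2)&(C[...,1]<.4)&(abs(C[...,0]-.5)<.04)
P=C[m]; print(len(P),P.min(0),P.max(0),np.percentile(P,[2,50,98],axis=0))
E
```

```text
[{"hand": 1, "tx": -0.55, "ty": 1.25, "tz": 1.2, "rx": 1.2, "ry": -1.7, "rz": 3.8}, {"hand": 1, "tx": -0.43, "ty": 1.3, "tz": 1.19, "rx": 1.2, "ry": -1.7, "rz": 3.9}, {"hand": 1, "tx": -0.31, "ty": 1.36, "tz": 1.18, "rx": 1.2, "ry": -1.6, "rz": 3.8}]
[{"hand": 1, "tx": 0.0, "ty": 0.0, "tz": 2.75, "rx": 0.0, "ry": 0.0, "rz": 0.0}, {"hand": 1, "tx": 0.0, "ty": 0.0, "tz": 2.75, "rx": 0.0, "ry": 0.0, "rz": 0.0}, {"hand": 1, "tx": 0.0, "ty": 0.0, "tz": 2.75, "rx": 0.0, "ry": 0.0, "rz": 0.0}, {"hand": 1, "tx": 0.0, "ty": 0.0, "tz": 2.75, "rx": 0.0, "ry": 0.0, "rz": 0.0}]
1823 [0.47800315 0.23841307 0.03601921] [0.51550458 0.3448967  0.04056938] [[0.47896533 0.24473698 0.03643764]
 [0.49610339 0.30657174 0.03907166]
 [0.51432141 0.34322034 0.04008473]]
```

Request:
step_arm([
  {"hand":1,"tx":-0.55,"ty":1.25,"tz":1.2,"rx":1.2,"ry":-1.7,"rz":3.8},
  {"hand":1,"tx":-0.43,"ty":1.3,"tz":1.19,"rx":1.2,"ry":-1.7,"rz":3.9},
  {"hand":1,"tx":-0.31,"ty":1.36,"tz":1.18,"rx":1.2,"ry":-1.6,"rz":3.8},
  {"hand":1,"tx":0,"ty":0,"tz":0,"rx":0,"ry":0,"rz":0},
])

```text
clock: 1.28
tcp_pos: [0.4953, 0.4779, 0.2439]
ee_rot: [[-0.009, 1.0, 0.002], [0.823, 0.008, -0.568], [-0.568, -0.004, -0.823]]
force: [-0.7, -0.8, -0.9]
grip_width: 0.0852
```

Request:
step_arm([
  {"hand":1,"tx":0.0,"ty":0.0,"tz":2.75,"rx":0.0,"ry":0.0,"rz":0.0},
  {"hand":1,"tx":0.0,"ty":0.0,"tz":2.75,"rx":0.0,"ry":0.0,"rz":0.0},
])

```text
clock: 1.45
tcp_pos: [0.4945, 0.4501, 0.2028]
ee_rot: [[-0.011, 1.0, 0.008], [0.828, 0.014, -0.561], [-0.561, 0.0, -0.828]]
force: [-0.4, -0.5, -0.8]
grip_width: 0.0853
```

Run:
```python
from h import *
a=np.radians(35); z=[0,-np.sin(a),-np.cos(a)]; R=axes(z,[1,0,0]); G=np.array([.497,.323,.025])
plan(G-R[:,2]*.155,R,3)
```

```text
[{"hand": 1, "tx": -0.1, "ty": 0.07, "tz": 2.12, "rx": 0.2, "ry": -0.3, "rz": 0.2}, {"hand": 1, "tx": -0.09, "ty": 0.07, "tz": 2.12, "rx": 0.1, "ry": -0.3, "rz": 0.2}, {"hand": 1, "tx": -0.09, "ty": 0.08, "tz": 2.11, "rx": 0.2, "ry": -0.3, "rz": 0.3}]
```

Request:
step_arm([
  {"hand":1,"tx":0,"ty":0,"tz":2.5,"rx":0,"ry":0,"rz":0},
  {"hand":1,"tx":0,"ty":0,"tz":1.5,"rx":0,"ry":0,"rz":0},
  {"hand":1,"tx":0,"ty":0,"tz":0,"rx":0,"ry":0,"rz":0},
  {"hand":1,"tx":0,"ty":0,"tz":0,"rx":0,"ry":0,"rz":0},
])

```text
clock: 1.78
tcp_pos: [0.4937, 0.4262, 0.1683]
ee_rot: [[-0.012, 1.0, 0.004], [0.825, 0.012, -0.565], [-0.565, -0.003, -0.825]]
force: [-0.1, 1.1, 0.6]
grip_width: 0.0855
```

Run:
```python
from h import *
a=np.radians(35); z=[0,-np.sin(a),-np.cos(a)]; R=axes(z,[1,0,0]); G=np.array([.497,.323,.025])
plan(G-R[:,2]*.155,R,1)
grab('wrist','w2')
```

```text
[{"hand": 1, "tx": -0.26, "ty": 0.32, "tz": 2.16, "rx": 0.2, "ry": -0.6, "rz": 0.7}]
```

View pics/w2.png

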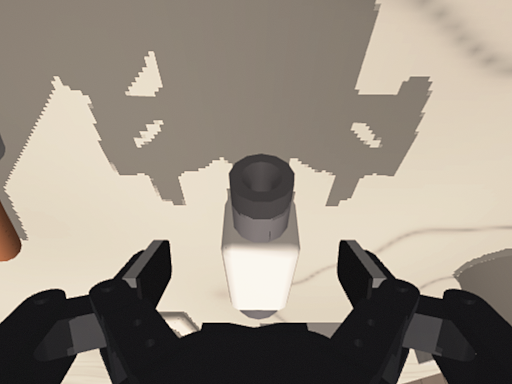

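Request:
step_arm([
  {"hand":1,"tx":-0.2,"ty":0.3,"tz":2.1,"rx":0.2,"ry":-0.6,"rz":0.7},
  {"hand":1,"tx":0,"ty":0,"tz":0,"rx":0,"ry":0,"rz":0},
  {"hand":1,"tx":0,"ty":0,"tz":0,"rx":0,"ry":0,"rz":0},
])

```text
clock: 2.08
tcp_pos: [0.4971, 0.4122, 0.1517]
ee_rot: [[0.001, 1.0, 0.0], [0.819, -0.001, -0.574], [-0.574, 0.001, -0.819]]
force: [0.0, -0.2, 0.8]
grip_width: 0.0856
```

Request:
step_arm([
  {"hand":0,"tx":0,"ty":0,"tz":0,"rx":0,"ry":0,"rz":0},
  {"hand":0,"tx":0,"ty":0,"tz":0,"rx":0,"ry":0,"rz":0},
  {"hand":0,"tx":0,"ty":0,"tz":0,"rx":0,"ry":0,"rz":0},
  {"hand":0,"tx":0,"ty":0,"tz":0,"rx":0,"ry":0,"rz":0},
  {"hand":0,"tx":0,"ty":0,"tz":0,"rx":0,"ry":0,"rz":0},
  {"hand":0,"tx":0,"ty":0,"tz":0,"rx":0,"ry":0,"rz":0},
], squeeze=40)

```text
clock: 2.58
tcp_pos: [0.4974, 0.4132, 0.1529]
ee_rot: [[0.002, 1.0, 0.002], [0.82, -0.0, -0.573], [-0.573, 0.003, -0.82]]
force: [-0.1, 1.6, 1.9]
grip_width: 0.0394
```

Run:
```python
from h import *
s=telemetry.state(); print(s['joints'],s['tcp_pos'],s['ee_rot'].round(3),s['tcp_pos']+.155*s['ee_rot'][:,2])
grab('wrist','w3')
```

```text
[ 0.76640773  0.60548414  1.69135491 -0.44188965  1.31968467  0.98348369] [0.49743417 0.41323191 0.15294229] [[ 0.002  1.     0.002]
 [ 0.82  -0.    -0.573]
 [-0.573  0.003 -0.82 ]] [0.49780147 0.32446007 0.02588158]
```

View pics/w3.png

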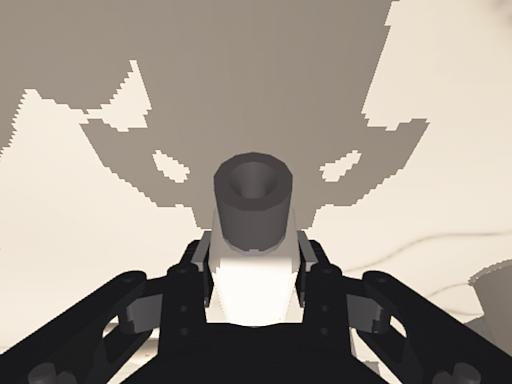

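Run:
```python
from h import *
s=telemetry.state(); p,R=s['tcp_pos'],s['ee_rot']
ox=np.array([0.0,1,0]); Rh=np.stack([ox,[-1,0,0],[0,0,1]],1)  # handle frame
oh=np.array([.4975,.3075,.0205])
np.savez('grasp.npz',t=R.T@(oh-p),R=R.T@Rh)
T=Ro.from_euler('x',90,degrees=True).as_matrix()
Rt=T@R; foot=np.array([.5625,.0381,.075])
org=foot+[0,0,.07]; pt_=org-Rt@(R.T@(oh-p)); print(pt_,Rt.round(3))
p1,r1=plan(p+[0,0,.12],R,4)
plan(pt_,Rt,15,p1,r1)
```

```text
[ 0.56244881 -0.09436417  0.25074775] [[ 0.002  1.     0.002]
 [ 0.573 -0.003  0.82 ]
 [ 0.82  -0.    -0.573]]
[{"hand": 1, "tx": -1.72, "ty": 0.01, "tz": -2.46, "rx": 0.0, "ry": 0.0, "rz": 0.0}, {"hand": 1, "tx": -1.72, "ty": 0.01, "tz": -2.46, "rx": 0.0, "ry": 0.0, "rz": 0.0}, {"hand": 1, "tx": -1.72, "ty": 0.01, "tz": -2.46, "rx": 0.0, "ry": 0.0, "rz": 0.0}, {"hand": 1, "tx": -1.71, "ty": 0.01, "tz": -2.46, "rx": 0.0, "ry": 0.0, "rz": 0.0}]
[{"hand": 1, "tx": -2.69, "ty": 0.43, "tz": 2.06, "rx": 0.0, "ry": 6.0, "rz": 0.0}, {"hand": 1, "tx": -2.89, "ty": 0.43, "tz": 1.77, "rx": 0.0, "ry": 6.0, "rz": 0.0}, {"hand": 1, "tx": -3.06, "ty": 0.43, "tz": 1.46, "rx": 0.0, "ry": 6.0, "rz": 0.0}, {"hand": 1, "tx": -3.19, "ty": 0.43, "tz": 1.13, "rx": 0.0, "ry": 6.0, "rz": 0.0}, {"hand": 1, "tx": -3.29, "ty": 0.43, "tz": 0.79, "rx": 0.0, "ry": 6.0, "rz": 0.0}, {"hand": 1, "tx": -3.36, "ty": 0.43, "tz": 0.44, "rx": 0.0, "ry": 6.0, "rz": 0.0}, {"hand": 1, "tx": -3.39, "ty": 0.43, "tz": 0.09, "rx": 0.0, "ry": 6.0, "rz": 0.0}, {"hand": 1, "tx": -3.38, "ty": 0.43, "tz": -0.27, "rx": 0.0, "ry": 6.0, "rz": 0.0}]
[{"hand": 1, "tx": -3.33, "ty": 0.44, "tz": -0.62, "rx": 0.0, "ry": 6.0, "rz": 0.0}, {"hand": 1, "tx": -3.25, "ty": 0.43, "tz": -0.96, "rx": 0.0, "ry": 6.0, "rz": 0.0}, {"hand": 1, "tx": -3.13, "ty": 0.44, "tz": -1.3, "rx": 0.0, "ry": 6.0, "rz": 0.0}, {"hand": 1, "tx": -2.97, "ty": 0.43, "tz": -1.62, "rx": 0.0, "ry": 6.0, "rz": 0.1}, {"hand": 1, "tx": -2.79, "ty": 0.44, "tz": -1.92, "rx": 0.0, "ry": 6.0, "rz": 0.0}, {"hand": 1, "tx": -2.57, "ty": 0.44, "tz": -2.2, "rx": 0.0, "ry": 6.0, "rz": 0.1}, {"hand": 1, "tx": -2.33, "ty": 0.45, "tz": -2.46, "rx": 0.0, "ry": 6.0, "rz": 0.0}]
```

Request:
step_arm([
  {"hand":0,"tx":-0.9,"ty":0,"tz":-1.3,"rx":0,"ry":0,"rz":0},
  {"hand":0,"tx":-1.72,"ty":0.01,"tz":-2.46,"rx":0.0,"ry":0.0,"rz":0.0},
  {"hand":0,"tx":-1.72,"ty":0.01,"tz":-2.46,"rx":0.0,"ry":0.0,"rz":0.0},
  {"hand":0,"tx":-1.72,"ty":0.01,"tz":-2.46,"rx":0.0,"ry":0.0,"rz":0.0},
  {"hand":0,"tx":-0.9,"ty":0.01,"tz":-1.2,"rx":0.0,"ry":0.0,"rz":0.0},
])

```text
clock: 3.05
tcp_pos: [0.4981, 0.4129, 0.2778]
ee_rot: [[0.003, 1.0, 0.005], [0.821, -0.0, -0.571], [-0.571, 0.006, -0.821]]
force: [0.6, 0.7, -1.8]
grip_width: 0.0394
```

Request:
step_arm([
  {"hand":0,"tx":-2.69,"ty":0.43,"tz":2.06,"rx":0.0,"ry":6.0,"rz":0.0},
  {"hand":0,"tx":-2.89,"ty":0.43,"tz":1.77,"rx":0.0,"ry":6.0,"rz":0.0},
  {"hand":0,"tx":-3.06,"ty":0.43,"tz":1.46,"rx":0.0,"ry":6.0,"rz":0.0},
  {"hand":0,"tx":-3.19,"ty":0.43,"tz":1.13,"rx":0.0,"ry":6.0,"rz":0.0},
])

```text
clock: 3.38
tcp_pos: [0.514, 0.2759, 0.2673]
ee_rot: [[-0.0, 1.0, 0.003], [0.982, 0.001, -0.186], [-0.186, 0.003, -0.982]]
force: [-0.6, 0.1, -3.8]
grip_width: 0.0391
```

Run:
```python
from h import *
s=telemetry.state(); print(s['joints'],s['grip_width'],s['qvel'])
grab('scene','s1')
```

```text
[ 0.4992384   0.24565941  1.90175399 -0.18733782  1.08950575  0.59338304] 0.03912480584915906 [-0.93153253 -0.54076101  0.63242206  0.96233122 -1.00845186 -1.28101728]
```

View pics/s1.png

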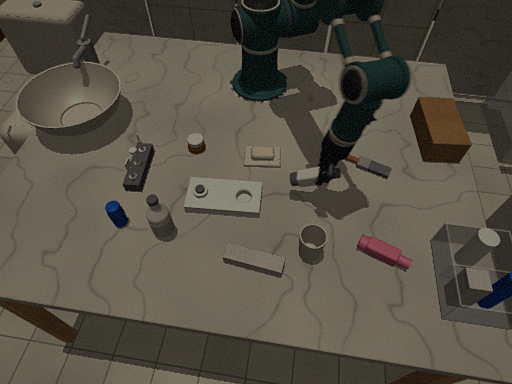

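Handle held (scene ~(315,175)), turning properly. Continue.

Request:
step_arm([
  {"hand":0,"tx":-3.29,"ty":0.43,"tz":0.79,"rx":0.0,"ry":6.0,"rz":0.0},
  {"hand":0,"tx":-3.36,"ty":0.43,"tz":0.44,"rx":0.0,"ry":6.0,"rz":0.0},
  {"hand":0,"tx":-3.39,"ty":0.43,"tz":0.09,"rx":0.0,"ry":6.0,"rz":0.0},
  {"hand":0,"tx":-3.38,"ty":0.43,"tz":-0.27,"rx":0.0,"ry":6.0,"rz":0.0},
  {"hand":0,"tx":-3.33,"ty":0.44,"tz":-0.62,"rx":0.0,"ry":6.0,"rz":0.0},
])

```text
clock: 3.85
tcp_pos: [0.5354, 0.1063, 0.2602]
ee_rot: [[-0.002, 1.0, 0.003], [0.944, 0.001, 0.33], [0.33, 0.003, -0.944]]
force: [-0.1, 0.4, -3.2]
grip_width: 0.0398
```

Run:
```python
from h import *
s=telemetry.state(); print(s['joints'],s['tcp_pos'],s['qvel'])
g=np.load('grasp.npz')
Rt=np.array([[0,1,0],[.5736,0,.8192],[.8192,0,-.5736]]); foot=np.array([.5625,.0381,.075])
p=foot+[0,0,.07]-Rt@g['t']; print(p); plan(p,Rt,7)
```

```text
[ 0.04463779  0.15418316  2.04280083  0.41142935  0.96765265 -0.19631299] [0.53537631 0.10630281 0.26021713] [-1.15299486  0.05730589  0.1168309   1.52226014  0.32270163 -2.01286324]
[ 0.56283751 -0.09425775  0.25089472]
[{"hand": 1, "tx": -2.75, "ty": 0.39, "tz": -0.82, "rx": 0.0, "ry": 5.1, "rz": 0.0}, {"hand": 1, "tx": -2.67, "ty": 0.39, "tz": -1.06, "rx": 0.0, "ry": 5.1, "rz": 0.0}, {"hand": 1, "tx": -2.56, "ty": 0.39, "tz": -1.29, "rx": 0.0, "ry": 5.1, "rz": 0.0}, {"hand": 1, "tx": -2.44, "ty": 0.39, "tz": -1.51, "rx": 0.0, "ry": 5.1, "rz": 0.0}, {"hand": 1, "tx": -2.29, "ty": 0.39, "tz": -1.73, "rx": 0.0, "ry": 5.1, "rz": 0.1}, {"hand": 1, "tx": -2.13, "ty": 0.39, "tz": -1.92, "rx": 0.0, "ry": 5.1, "rz": 0.0}, {"hand": 1, "tx": -1.94, "ty": 0.39, "tz": -2.1, "rx": 0.1, "ry": 5.1, "rz": 0.1}]
```

Request:
step_arm([
  {"hand":0,"tx":-3.25,"ty":0.43,"tz":-0.96,"rx":0.0,"ry":6.0,"rz":0.0},
  {"hand":0,"tx":-3.13,"ty":0.44,"tz":-1.3,"rx":0.0,"ry":6.0,"rz":0.0},
  {"hand":0,"tx":-2.97,"ty":0.43,"tz":-1.62,"rx":0.0,"ry":6.0,"rz":0.1},
  {"hand":0,"tx":-2.79,"ty":0.44,"tz":-1.92,"rx":0.0,"ry":6.0,"rz":0.0},
  {"hand":0,"tx":-2.57,"ty":0.44,"tz":-2.2,"rx":0.0,"ry":6.0,"rz":0.1},
  {"hand":0,"tx":-2.0,"ty":0.4,"tz":-2.0,"rx":0.0,"ry":5.5,"rz":0.0},
  {"hand":0,"tx":0,"ty":0,"tz":0,"rx":0,"ry":0,"rz":0},
  {"hand":0,"tx":0,"ty":0,"tz":0,"rx":0,"ry":0,"rz":0},
])

```text
clock: 4.52
tcp_pos: [0.5615, -0.0918, 0.2494]
ee_rot: [[0.006, 1.0, 0.003], [0.581, -0.006, 0.814], [0.814, -0.003, -0.581]]
force: [-0.8, 0.1, -2.2]
grip_width: 0.0399
```

Run:
```python
from h import *
s=telemetry.state(); print(s['joints'],s['tcp_pos'],s['qvel'].round(3))
g=np.load('grasp.npz')
Rt=np.array([[0,1,0],[.5736,0,.8192],[.8192,0,-.5736]]); foot=np.array([.5625,.0381,.075])
p=foot+[0,0,.07]-Rt@g['t']; print(p); plan(p,Rt,1)
grab('scene','s2');grab('top','t2');grab('wrist','w4')
crop('scene','0',0,0,0,1,'x') if 0 else None
crop('scene'and's2',190,120,300,230,5,'c6')
crop('t2',230,130,350,230,5,'c7')
```

```text
[-0.43556452  0.37142471  1.92834976  0.84141875  1.43739326 -0.81469996] [ 0.56150782 -0.09178046  0.24938562] [ 0.052 -0.034  0.024  0.003 -0.006  0.004]
[ 0.56283751 -0.09425775  0.25089472]
[{"hand": 1, "tx": -0.02, "ty": 0.13, "tz": -0.29, "rx": 0.2, "ry": 0.5, "rz": -0.3}]
```

View pics/c6.png

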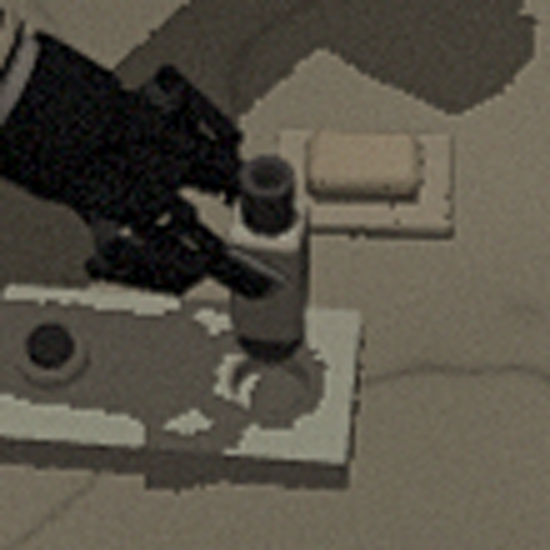

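View pics/c7.png

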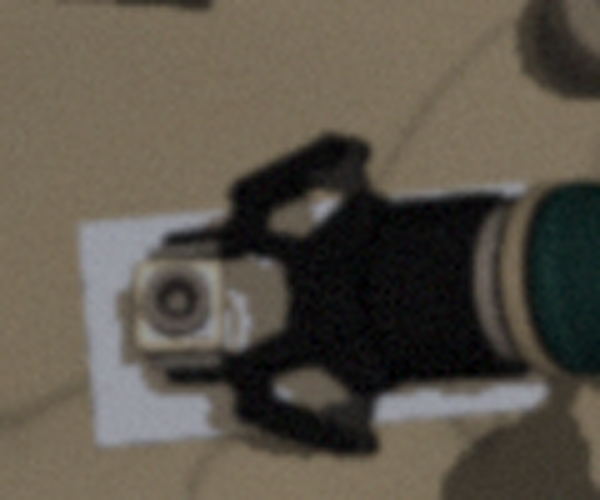

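View pics/w4.png

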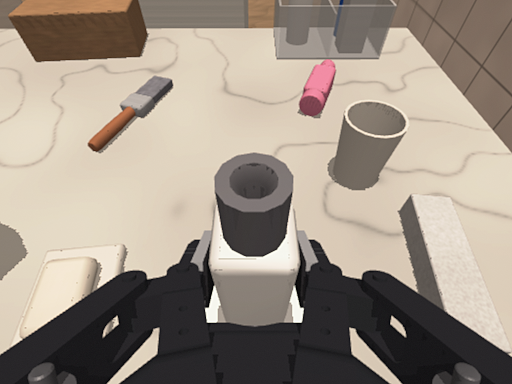

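Run:
```python
from h import *
np.set_printoptions(precision=4,suppress=True)
s=telemetry.state(); g=np.load('grasp.npz'); o=s['tcp_pos']+s['ee_rot']@g['t']; X=(s['ee_rot']@g['R'])[:,0]
print('kin mouth',o+.07*X,'foot',o-.07*X,'axis',X)
f=load('t2'); k=5
q=lambda cu,cv,z: ray(f,230+(cu+.5)/k-.5,130+(cv+.5)/k-.5,z)
zf=(o-.07*X)[2]
print('mouth',q(178.5,300,zf+.14))
print('body corners',[q(*a,zf+.108)[:2] for a in [(137,263),(219,260),(221,350),(138,351)]], q(178.8,306,zf+.108))
C=cloud(f); 
for (cu,cv) in [(150,340),(205,340),(205,270),(150,270),(178,322),(160,285)]: print(pt(f,230+cu/5,130+cv/5))
gs=load('s2'); q2=lambda cu,cv,z: ray(gs,190+(cu+.5)/k-.5,120+(cv+.5)/k-.5,z)
print('scene mouth',q2(267,177,zf+.14))
```

```text
kin mouth [0.5611 0.0435 0.2136] foot [0.561  0.042  0.0736] axis [0.001  0.0106 0.9999]
mouth [0.5605 0.0423 0.2136]
body corners [array([0.5792, 0.0597]), array([0.5795, 0.0248]), array([0.5412, 0.025 ]), array([0.5417, 0.0602])] [0.5604 0.0424 0.1816]
[0.5454 0.0542 0.1801]
[0.5447 0.0308 0.1819]
[0.5744 0.0301 0.1835]
[0.5754 0.0535 0.1788]
[0.5506 0.0419 0.2138]
[0.5663 0.0489 0.21  ]
scene mouth [0.5651 0.0399 0.2136]
```

Run:
```python
from h import *
g=np.load('grasp.npz')
Rt=np.array([[0,1,0],[.5736,0,.8192],[.8192,0,-.5736]]); foot=np.array([.5625,.0387,.036])
p=foot+[0,0,.07]-Rt@g['t']; print(p); plan(p,Rt,3,hand=0)
```

```text
[ 0.56283751 -0.09365775  0.21189472]
[{"hand": 0, "tx": -1.15, "ty": 0.05, "tz": 0.62, "rx": 0.0, "ry": 0.2, "rz": 0.0}, {"hand": 0, "tx": -1.15, "ty": 0.05, "tz": 0.61, "rx": 0.0, "ry": 0.2, "rz": 0.0}, {"hand": 0, "tx": -1.16, "ty": 0.05, "tz": 0.61, "rx": 0.0, "ry": 0.1, "rz": -0.1}]
```

Request:
step_arm([
  {"hand":0,"tx":-1.15,"ty":0.05,"tz":0.62,"rx":0.0,"ry":0.2,"rz":0.0},
  {"hand":0,"tx":-1.15,"ty":0.05,"tz":0.61,"rx":0.0,"ry":0.2,"rz":0.0},
  {"hand":0,"tx":-1.16,"ty":0.05,"tz":0.61,"rx":0.0,"ry":0.1,"rz":-0.1},
  {"hand":0,"tx":0,"ty":0,"tz":0,"rx":0,"ry":0,"rz":0},
  {"hand":0,"tx":0,"ty":0,"tz":0,"rx":0,"ry":0,"rz":0},
])

```text
clock: 5.08
tcp_pos: [0.5625, -0.0939, 0.2102]
ee_rot: [[0.002, 1.0, -0.0], [0.572, -0.001, 0.82], [0.82, -0.002, -0.572]]
force: [0.3, 0.5, -3.0]
grip_width: 0.0393
```

Run:
```python
from h import *
np.set_printoptions(precision=4,suppress=True)
s=telemetry.state(); g=np.load('grasp.npz'); o=s['tcp_pos']+s['ee_rot']@g['t']; X=(s['ee_rot']@g['R'])[:,0]
print('kin mouth',o+.07*X,'foot',o-.07*X,'axis',X)
grab('scene','s3');grab('top','t3')
crop('s3',220,140,270,215,8,'c8')
crop('t3',240,160,300,220,9,'c9')
```

```text
kin mouth [0.5622 0.0386 0.1745] foot [0.5619 0.0387 0.0345] axis [ 0.0022 -0.0006  1.    ]
```

View pics/c8.png

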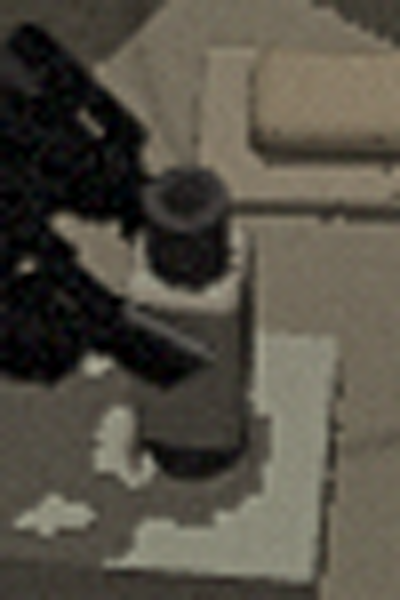

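View pics/c9.png

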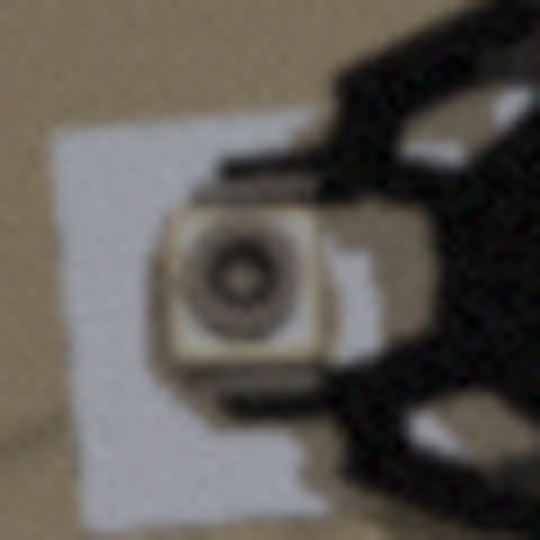

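Run:
```python
from h import *
np.set_printoptions(precision=4,suppress=True)
f=load('t3');g=load('s3')
print('top mouth',ray(f,240+240.5/9-.44,160+277/9-.44,.1745),'bodytop',ray(f,240+248/9-.44,160+285/9-.44,.142))
print('scene front foot',ray(g,220+197/8-.44,140+478/8-.44,.0345),'mouth',ray(g,220+188/8-.44,140+200/8-.44,.1745))
```

```text
top mouth [0.5618 0.0404 0.1745] bodytop [0.5622 0.0388 0.142 ]
scene front foot [0.5807 0.042  0.0345] mouth [0.5646 0.0391 0.1745]
```

Request:
step_arm([
  {"hand":0,"tx":-0.55,"ty":0.05,"tz":0.22,"rx":0,"ry":0,"rz":0},
  {"hand":0,"tx":-0.41,"ty":0,"tz":0.29,"rx":0,"ry":0,"rz":0},
  {"hand":0,"tx":-0.41,"ty":0,"tz":0.29,"rx":0,"ry":0,"rz":0},
  {"hand":0,"tx":0,"ty":0,"tz":0,"rx":0,"ry":0,"rz":0},
])

```text
clock: 5.52
tcp_pos: [0.5651, -0.0962, 0.2024]
ee_rot: [[-0.005, 1.0, 0.003], [0.564, 0.001, 0.826], [0.826, 0.006, -0.564]]
force: [-7.2, -3.0, 27.5]
grip_width: 0.0393
```

Request:
step_arm([
  {"hand":0,"tx":0.82,"ty":0,"tz":-0.57,"rx":0,"ry":0,"rz":0},
  {"hand":0,"tx":0,"ty":0,"tz":0,"rx":0,"ry":0,"rz":0},
  {"hand":0,"tx":0,"ty":0,"tz":0,"rx":0,"ry":0,"rz":0},
])

```text
clock: 5.77
tcp_pos: [0.5641, -0.0963, 0.2065]
ee_rot: [[-0.001, 1.0, 0.004], [0.575, -0.002, 0.818], [0.818, 0.003, -0.575]]
force: [-0.1, -1.3, -2.8]
grip_width: 0.0396
```

Run:
```python
from h import *
np.set_printoptions(precision=4,suppress=True)
s=telemetry.state(); g=np.load('grasp.npz'); o=s['tcp_pos']+s['ee_rot']@g['t']; X=(s['ee_rot']@g['R'])[:,0]
print('kin mouth',o+.07*X,'foot',o-.07*X,'axis',X,s['force'])
grab('scene','s4');grab('top','t4')
crop('s4',220,140,270,215,8,'c10')
crop('t4',240,160,300,220,9,'c11')
```

```text
kin mouth [0.5642 0.0361 0.1704] foot [0.5646 0.0357 0.0304] axis [-0.003   0.0027  1.    ] [-0.0827 -1.3028 -2.8178]
```

View pics/c10.png

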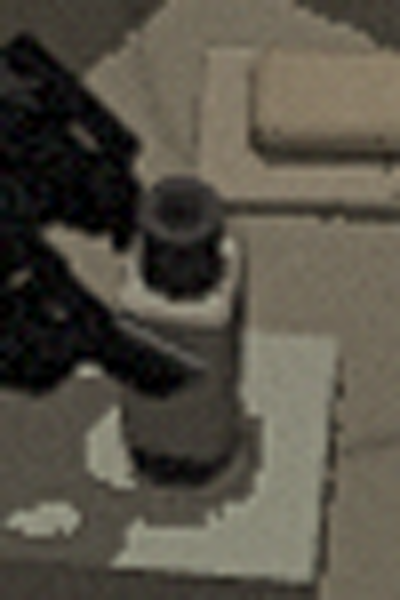

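View pics/c11.png

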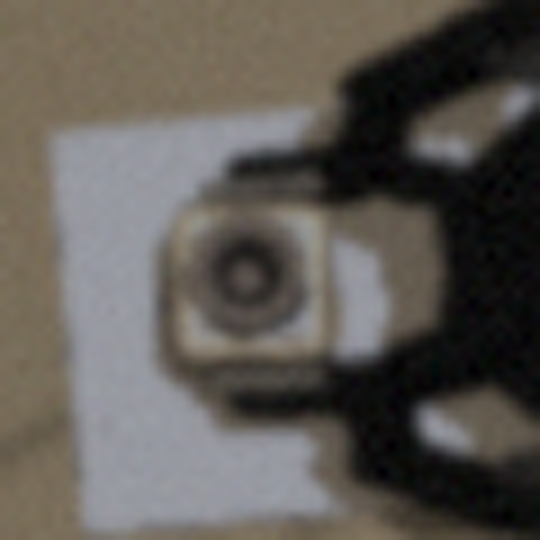

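Run:
```python
from h import *
np.set_printoptions(precision=4,suppress=True)
f=load('t4');g=load('s4')
print('top mouth',ray(f,240+246/9-.44,160+276/9-.44,.1704),'bodytop',ray(f,240+252/9-.44,160+283/9-.44,.138))
print('scene front foot',ray(g,220+184/8-.44,140+484/8-.44,.0304),'mouth',ray(g,220+180/8-.44,140+209/8-.44,.1704))
# well circle in initial images, fit dark ring
h=load('top0'); s=load('scene0')
crop('scene0',225,180,265,215,14,'c12'); crop('top0',250,178,286,214,14,'c13')
```

```text
top mouth [0.5623 0.0391 0.1704] bodytop [0.563  0.0378 0.138 ]
scene front foot [0.5814 0.0372 0.0304] mouth [0.5655 0.0364 0.1704]
```

View pics/c12.png

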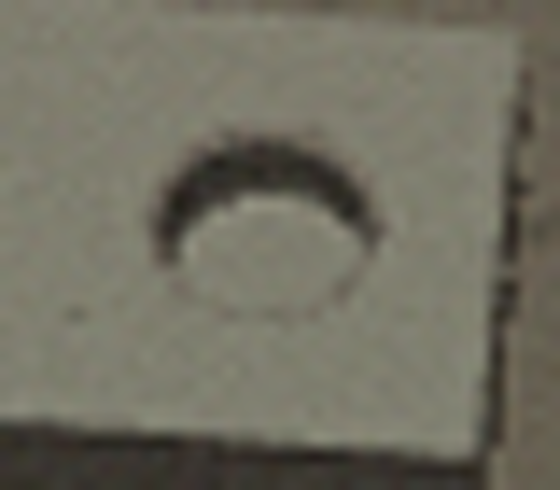

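View pics/c13.png

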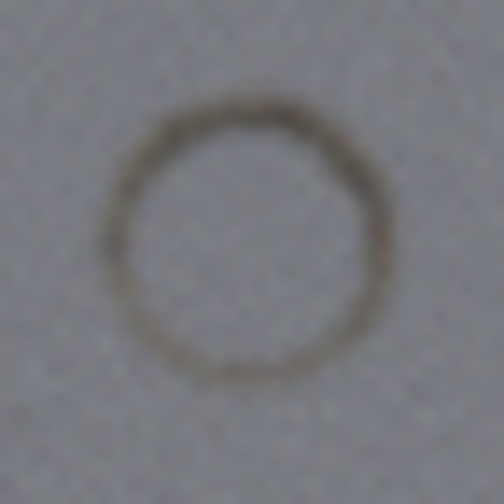

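Run:
```python
from h import *
np.set_printoptions(precision=4,suppress=True)
f=load('top0');g=load('scene0')
print(ray(f,250+250/14-.47,178+240/14-.47,.03),ray(g,225+267.5/14-.47,180+228/14-.47,.03))
d=pt(f,267,195,2); print(d)
# floor disc in top depth
C=cloud(f); sub=C[178:214,250:286].reshape(-1,3); m=abs(sub[:,2]-.008)<.004; P=sub[m]; print(m.sum(),(P.min(0)+P.max(0))/2,P.mean(0),P.max(0)-P.min(0))
```

```text
[0.5619 0.0386 0.03  ] [0.5657 0.0376 0.03  ]
[0.5626 0.0396 0.008 ]
230 [0.5626 0.0385 0.008 ] [0.5624 0.0394 0.0081] [0.0405 0.0425 0.0078]
```

Run:
```python
from h import *
np.set_printoptions(precision=4,suppress=True)
for i in range(5):
    s=telemetry.state(); print(s['clock'],s['tcp_pos'],s['force'],s['ft_torque'],s['ee_rot'][2]); optics.grab_frame('wrist')
```

```text
5.8667 [ 0.5635 -0.0959  0.2054] [-0.5569 -0.4435 -1.5152] [-0.7239 -0.0157  0.0057] [ 0.8189  0.0006 -0.574 ]
5.9167 [ 0.5634 -0.0958  0.2052] [-0.314   0.644  -3.6022] [-0.7452 -0.0432 -0.0115] [ 0.8191  0.0001 -0.5736]
5.9667 [ 0.5634 -0.0957  0.2052] [ 0.2881  0.5768 -1.9861] [-0.7088  0.0677  0.0364] [ 0.8193 -0.0001 -0.5734]
6.0167 [ 0.5634 -0.0957  0.2052] [ 0.1688 -0.8937 -3.1513] [-0.7483  0.036  -0.0333] [ 0.8194 -0.0001 -0.5732]
6.0667 [ 0.5635 -0.0957  0.2053] [-0.6249 -0.8786 -2.1864] [-0.757  -0.01    0.0321] [ 0.8194 -0.     -0.5732]
```

Run:
```python
from h import *
np.set_printoptions(precision=4,suppress=True)
s=telemetry.state(); g=np.load('grasp.npz'); o=s['tcp_pos']+s['ee_rot']@g['t']; X=(s['ee_rot']@g['R'])[:,0]
print('kin mouth',o+.07*X,'foot',o-.07*X,'axis',X)
im=[];sc=[]
for i in range(3):
    a=grab('top','t5'); b=grab('scene','s5'); im.append(a['img'].astype(float)); sc.append(b['img'].astype(float))
def sv(I,u0,v0,u1,v1,k,n):
    I=np.mean(I,0)[v0:v1,u0:u1]; I=np.clip((I-I.min())/(np.percentile(I,99)-I.min())*255,0,255).astype(np.uint8)
    cv2.imwrite(f'pics/{n}.png',cv2.cvtColor(cv2.resize(I,None,fx=k,fy=k,interpolation=cv2.INTER_CUBIC),cv2.COLOR_RGB2BGR))
sv(im,250,175,286,211,16,'c14'); sv(sc,225,155,265,210,14,'c15')
```

```text
kin mouth [0.5635 0.0367 0.1696] foot [0.5635 0.0366 0.0296] axis [-0.0002  0.0006  1.    ]
```

View pics/c14.png

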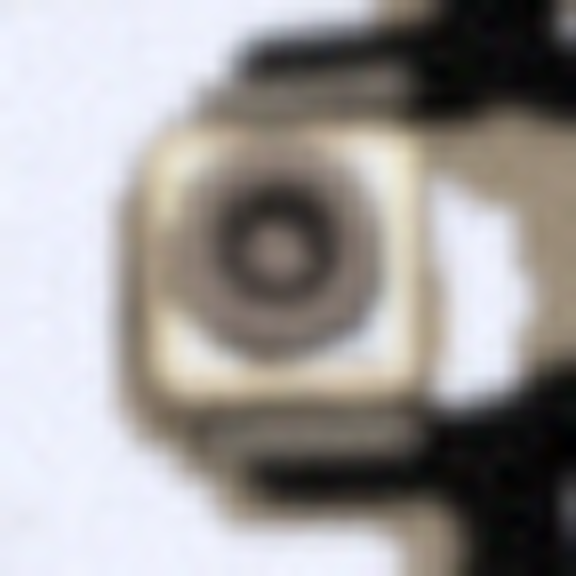

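View pics/c15.png

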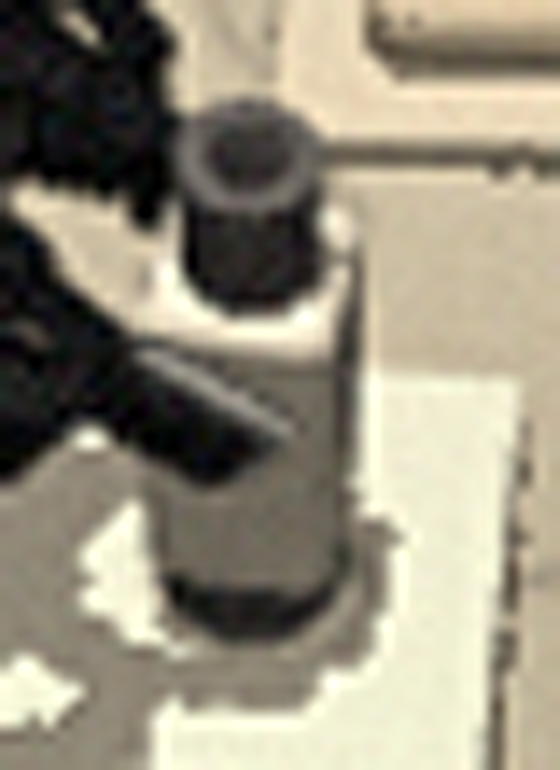

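Run:
```python
from h import *
np.set_printoptions(precision=4,suppress=True)
f=load('t5');g=load('s5')
print('top mouth',ray(f,266.7,190.2,.1696),'bodytop',ray(f,250+286/16-.47,175+261/16-.47,.1376))
print('scene foot',ray(g,242.6,200.2,.0296)-[.02,0,0],'mouth',ray(g,225+250/14-.47,155+155/14-.47,.1696))
for M,n in((f,'top'),(g,'sc')):
    o=np.array([.5622,.0387,.03]); 
    for P in ([.5622,.0387,.03],[.5622,.0387,.1696],[.5822,.0387,.0296]):
        c=M['R']@P+M['t']; c=M['mtx']@(c/c[2]); print(n,P,c[:2])
```

```text
top mouth [0.5625 0.0395 0.1696] bodytop [0.5634 0.0381 0.1376]
scene foot [0.5613 0.0373 0.0296] mouth [0.5644 0.0371 0.1696]
top [0.5622, 0.0387, 0.03] [267.3417 194.5587]
top [0.5622, 0.0387, 0.1696] [267.0977 190.3162]
top [0.5822, 0.0387, 0.0296] [267.1347 186.4161]
sc [0.5622, 0.0387, 0.03] [244.2035 194.8913]
sc [0.5622, 0.0387, 0.1696] [243.123  165.0326]
sc [0.5822, 0.0387, 0.0296] [243.0332 200.5035]
```

Request:
step_arm([
  {"hand":0,"tx":-0.25,"ty":-0.1,"tz":0.17,"rx":0,"ry":0,"rz":0},
  {"hand":0,"tx":-0.25,"ty":0,"tz":0.17,"rx":0,"ry":0,"rz":0},
  {"hand":0,"tx":0,"ty":0,"tz":0,"rx":0,"ry":0,"rz":0},
  {"hand":0,"tx":0,"ty":0,"tz":0,"rx":0,"ry":0,"rz":0},
  {"hand":0,"tx":0,"ty":0,"tz":0,"rx":0,"ry":0,"rz":0},
])

```text
clock: 6.83
tcp_pos: [0.5625, -0.0959, 0.1996]
ee_rot: [[0.001, 1.0, 0.002], [0.574, -0.002, 0.819], [0.819, 0.0, -0.574]]
force: [0.4, 0.9, -3.0]
grip_width: 0.0396
```

```bash
cat > k.py <<'E'
from h import *
np.set_printoptions(precision=4,suppress=True)
s=telemetry.state(); g=np.load('grasp.npz'); o=s['tcp_pos']+s['ee_rot']@g['t']; X=(s['ee_rot']@g['R'])[:,0]
print('kin mouth',o+.07*X,'foot',o-.07*X,'axis',X,s['force'],s['ft_torque'])
E
python3 k.py
```

```text
kin mouth [0.5624 0.0365 0.1637] foot [0.5625 0.0364 0.0237] axis [-0.0004  0.0011  1.    ] [ 0.4394  0.8541 -3.0168] [-0.6015  0.0511  0.0429]
```

Now 6 mm into the well with no contact. Continue down in steps.

Request:
step_arm([
  {"hand":0,"tx":-0.25,"ty":0,"tz":0.17,"rx":0,"ry":0,"rz":0},
  {"hand":0,"tx":-0.25,"ty":0,"tz":0.17,"rx":0,"ry":0,"rz":0},
  {"hand":0,"tx":0,"ty":0,"tz":0,"rx":0,"ry":0,"rz":0},
  {"hand":0,"tx":0,"ty":0,"tz":0,"rx":0,"ry":0,"rz":0},
  {"hand":0,"tx":0,"ty":0,"tz":0,"rx":0,"ry":0,"rz":0},
])

```text
clock: 7.25
tcp_pos: [0.5626, -0.096, 0.1938]
ee_rot: [[0.0, 1.0, 0.002], [0.573, -0.002, 0.819], [0.819, 0.001, -0.573]]
force: [-0.7, 1.2, -3.6]
grip_width: 0.0392
```

Request:
step_arm([
  {"hand":0,"tx":-0.25,"ty":0,"tz":0.17,"rx":0,"ry":0,"rz":0},
  {"hand":0,"tx":-0.25,"ty":0,"tz":0.17,"rx":0,"ry":0,"rz":0},
  {"hand":0,"tx":0,"ty":0,"tz":0,"rx":0,"ry":0,"rz":0},
  {"hand":0,"tx":0,"ty":0,"tz":0,"rx":0,"ry":0,"rz":0},
  {"hand":0,"tx":0,"ty":0,"tz":0,"rx":0,"ry":0,"rz":0},
])

```text
clock: 7.67
tcp_pos: [0.5626, -0.0961, 0.1877]
ee_rot: [[0.0, 1.0, 0.002], [0.574, -0.002, 0.819], [0.819, 0.001, -0.574]]
force: [-0.3, 2.5, -3.8]
grip_width: 0.0396
```

```bash
python3 k.py
```

```text
kin mouth [0.5626 0.0364 0.1518] foot [0.5627 0.0362 0.0118] axis [-0.0008  0.001   1.    ] [-0.2876  2.4765 -3.7895] [-0.5372  0.0418  0.0411]
```

Request:
step_arm([
  {"hand":0,"tx":-0.18,"ty":0,"tz":0.2,"rx":0,"ry":0,"rz":0},
  {"hand":0,"tx":-0.1,"ty":0,"tz":0.07,"rx":0,"ry":0,"rz":0},
  {"hand":0,"tx":0,"ty":0,"tz":0,"rx":0,"ry":0,"rz":0},
  {"hand":0,"tx":0,"ty":0,"tz":0,"rx":0,"ry":0,"rz":0},
  {"hand":0,"tx":0,"ty":0,"tz":0,"rx":0,"ry":0,"rz":0},
])

```text
clock: 8.08
tcp_pos: [0.563, -0.0958, 0.1851]
ee_rot: [[-0.001, 1.0, 0.003], [0.573, -0.002, 0.82], [0.82, 0.002, -0.573]]
force: [-1.9, -1.7, 5.4]
grip_width: 0.0395
```

```bash
python3 k.py
```

```text
kin mouth [0.563  0.0367 0.1494] foot [0.5633 0.0367 0.0094] axis [-0.0023 -0.0001  1.    ] [-1.918  -1.6645  5.351 ] [0.2001 0.3677 0.3688]
```

Request:
step_arm([
  {"hand":0.6,"tx":0,"ty":0,"tz":0,"rx":0,"ry":0,"rz":0},
  {"hand":1,"tx":0,"ty":0,"tz":0,"rx":0,"ry":0,"rz":0},
  {"hand":1,"tx":0,"ty":0,"tz":0,"rx":0,"ry":0,"rz":0},
  {"hand":1,"tx":0,"ty":0,"tz":0,"rx":0,"ry":0,"rz":0},
  {"hand":1,"tx":0,"ty":0,"tz":0,"rx":0,"ry":0,"rz":0},
])

```text
clock: 8.5
tcp_pos: [0.5628, -0.0955, 0.184]
ee_rot: [[0.0, 1.0, 0.002], [0.574, -0.002, 0.819], [0.819, 0.001, -0.574]]
force: [-1.8, -0.7, 0.8]
grip_width: 0.0857
```

Run:
```python
from h import *
grab('wrist','w5'); a=grab('top','t6')
crop('t6',240,160,300,220,9,'c16')
s=telemetry.state(); print(s['grip_width'],s['force'],s['tcp_pos'])
C=cloud(a); print(a['depth'][185:200,258:275].min())
```

```text
0.08526131182221779 [0.17003595 0.3783684  0.26278087] [ 0.56279268 -0.09551271  0.18403733]
1.0302576
```

View pics/w5.png

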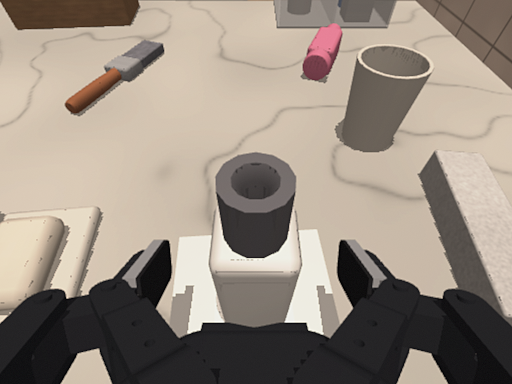

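View pics/c16.png

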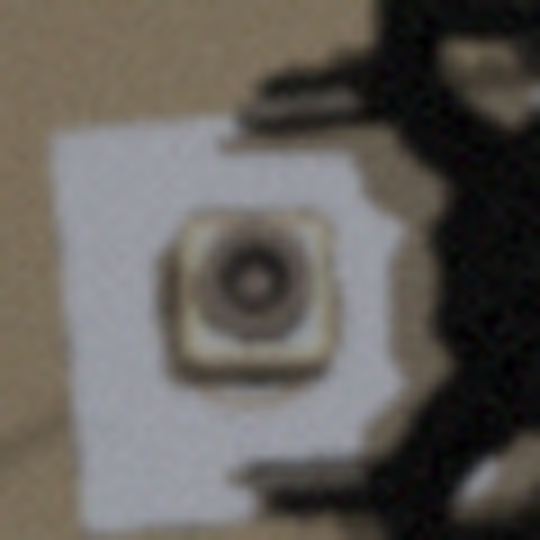

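Request:
step_arm([
  {"hand":1,"tx":0,"ty":0,"tz":-2.0,"rx":0,"ry":0,"rz":0},
  {"hand":1,"tx":0,"ty":0,"tz":-3,"rx":0,"ry":0,"rz":0},
  {"hand":1,"tx":0,"ty":0,"tz":-3.5,"rx":0,"ry":0,"rz":0},
  {"hand":1,"tx":0,"ty":0,"tz":-3.5,"rx":0,"ry":0,"rz":0},
  {"hand":1,"tx":2,"ty":0,"tz":-2,"rx":0,"ry":0,"rz":0},
  {"hand":1,"tx":0,"ty":0,"tz":0,"rx":0,"ry":0,"rz":0},
])

```text
clock: 9.1
tcp_pos: [0.5643, -0.2018, 0.2865]
ee_rot: [[-0.005, 1.0, 0.009], [0.576, -0.005, 0.817], [0.817, 0.01, -0.576]]
force: [0.8, -0.2, -0.1]
grip_width: 0.0855
```

Run:
```python
from h import *
s=telemetry.state(); print(s['joints'],s['tcp_pos'])
a=grab('top','t7'); crop('t7',230,150,310,220,8,'c17'); grab('scene','s7')
R=axes([0,0,-1],[.078,-.997,0])
plan([.4405,-.316,.31],R)
```

```text
[-0.58682263  0.40701913  1.79450937  0.75600138  1.59039233 -0.83795268] [ 0.56427654 -0.20175251  0.28654894]
[{"hand": 1, "tx": -0.29, "ty": -0.81, "tz": -0.75, "rx": -2.7, "ry": -2.9, "rz": 5.2}, {"hand": 1, "tx": -0.4, "ty": -0.75, "tz": -0.76, "rx": -2.7, "ry": -3.0, "rz": 5.2}, {"hand": 1, "tx": -0.51, "ty": -0.67, "tz": -0.77, "rx": -2.7, "ry": -3.0, "rz": 5.2}, {"hand": 1, "tx": -0.6, "ty": -0.58, "tz": -0.77, "rx": -2.7, "ry": -2.9, "rz": 5.2}, {"hand": 1, "tx": -0.69, "ty": -0.49, "tz": -0.77, "rx": -2.7, "ry": -3.0, "rz": 5.2}, {"hand": 1, "tx": -0.77, "ty": -0.38, "tz": -0.75, "rx": -2.7, "ry": -3.0, "rz": 5.2}, {"hand": 1, "tx": -0.84, "ty": -0.27, "tz": -0.72, "rx": -2.7, "ry": -2.9, "rz": 5.2}, {"hand": 1, "tx": -0.9, "ty": -0.16, "tz": -0.69, "rx": -2.7, "ry": -3.0, "rz": 5.2}]
[{"hand": 1, "tx": -0.94, "ty": -0.05, "tz": -0.65, "rx": -2.7, "ry": -2.9, "rz": 5.2}, {"hand": 1, "tx": -0.97, "ty": 0.07, "tz": -0.6, "rx": -2.7, "ry": -3.0, "rz": 5.3}, {"hand": 1, "tx": -0.99, "ty": 0.18, "tz": -0.54, "rx": -2.7, "ry": -3.0, "rz": 5.2}, {"hand": 1, "tx": -0.99, "ty": 0.3, "tz": -0.47, "rx": -2.7, "ry": -2.9, "rz": 5.3}, {"hand": 1, "tx": -0.98, "ty": 0.41, "tz": -0.41, "rx": -2.7, "ry": -3.0, "rz": 5.2}, {"hand": 1, "tx": -0.96, "ty": 0.52, "tz": -0.33, "rx": -2.6, "ry": -2.9, "rz": 5.3}, {"hand": 1, "tx": -0.93, "ty": 0.62, "tz": -0.27, "rx": -2.7, "ry": -3.0, "rz": 5.2}]
```

View pics/c17.png

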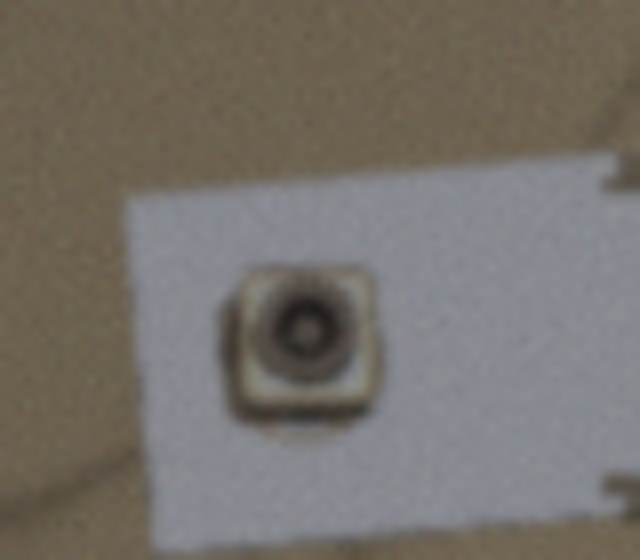

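View pics/s7.png

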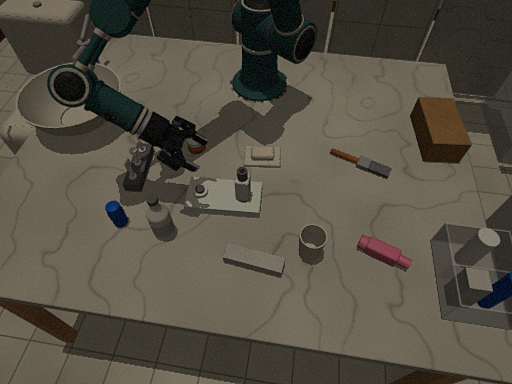

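Request:
step_arm([
  {"hand":1,"tx":-0.29,"ty":-0.81,"tz":-0.75,"rx":-2.7,"ry":-2.9,"rz":5.2},
  {"hand":1,"tx":-0.4,"ty":-0.75,"tz":-0.76,"rx":-2.7,"ry":-3.0,"rz":5.2},
  {"hand":1,"tx":-0.51,"ty":-0.67,"tz":-0.77,"rx":-2.7,"ry":-3.0,"rz":5.2},
  {"hand":1,"tx":-0.6,"ty":-0.58,"tz":-0.77,"rx":-2.7,"ry":-2.9,"rz":5.2},
  {"hand":1,"tx":-0.69,"ty":-0.49,"tz":-0.77,"rx":-2.7,"ry":-3.0,"rz":5.2},
  {"hand":1,"tx":-0.77,"ty":-0.38,"tz":-0.75,"rx":-2.7,"ry":-3.0,"rz":5.2},
  {"hand":1,"tx":-0.84,"ty":-0.27,"tz":-0.72,"rx":-2.7,"ry":-2.9,"rz":5.2},
  {"hand":1,"tx":-0.9,"ty":-0.16,"tz":-0.69,"rx":-2.7,"ry":-3.0,"rz":5.2},
])

```text
clock: 9.87
tcp_pos: [0.4962, -0.2602, 0.294]
ee_rot: [[0.706, 0.684, 0.186], [0.572, -0.705, 0.42], [0.418, -0.19, -0.888]]
force: [0.4, 1.1, -0.7]
grip_width: 0.0849
```

Request:
step_arm([
  {"hand":1,"tx":-0.94,"ty":-0.05,"tz":-0.65,"rx":-2.7,"ry":-2.9,"rz":5.2},
  {"hand":1,"tx":-0.97,"ty":0.07,"tz":-0.6,"rx":-2.7,"ry":-3.0,"rz":5.3},
  {"hand":1,"tx":-0.99,"ty":0.18,"tz":-0.54,"rx":-2.7,"ry":-3.0,"rz":5.2},
  {"hand":1,"tx":-0.99,"ty":0.3,"tz":-0.47,"rx":-2.7,"ry":-2.9,"rz":5.3},
  {"hand":1,"tx":-0.98,"ty":0.41,"tz":-0.41,"rx":-2.7,"ry":-3.0,"rz":5.2},
  {"hand":1,"tx":-0.96,"ty":0.52,"tz":-0.33,"rx":-2.6,"ry":-2.9,"rz":5.3},
  {"hand":1,"tx":-0.93,"ty":0.62,"tz":-0.27,"rx":-2.7,"ry":-3.0,"rz":5.2},
  {"hand":1,"tx":0,"ty":0,"tz":0,"rx":0,"ry":0,"rz":0},
])

```text
clock: 10.53
tcp_pos: [0.4394, -0.3148, 0.3075]
ee_rot: [[0.997, 0.079, -0.007], [0.079, -0.997, 0.001], [-0.007, -0.001, -1.0]]
force: [-0.1, 0.4, -0.3]
grip_width: 0.0852
```

Run:
```python
from h import *
np.set_printoptions(precision=4,suppress=True)
for i in range(3): optics.grab_frame('top')
grab('wrist','w6')
s=telemetry.state(); print(s['joints'],s['tcp_pos'],s['ee_rot'])
f=load('t7'); print('mouth',ray(f,230+308/8-.44,150+330/8-.44,.148))
C=cloud(f)[175:205,255:280]; print('head z',np.percentile(C[...,2],95))
```

```text
[-0.6667  0.0958  1.9884  0.0013  1.0624  0.8217] [ 0.4404 -0.3146  0.3078] [[ 0.9967  0.0817 -0.0033]
 [ 0.0817 -0.9966  0.004 ]
 [-0.0029 -0.0042 -1.    ]]
mouth [0.5627 0.0367 0.148 ]
head z 0.1506325055669846
```

View pics/w6.png

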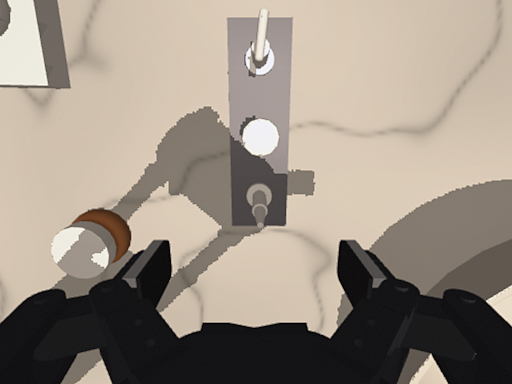

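Run:
```python
from h import *
np.set_printoptions(precision=4,suppress=True)
f=load('w6'); crop('w6',220,160,300,240,8,'c18')
print(ray(f,260,226,.107),ray(f,259,194,.04))
```

```text
[ 0.4401 -0.3187  0.107 ] [ 0.4428 -0.3187  0.04  ]
```

View pics/c18.png

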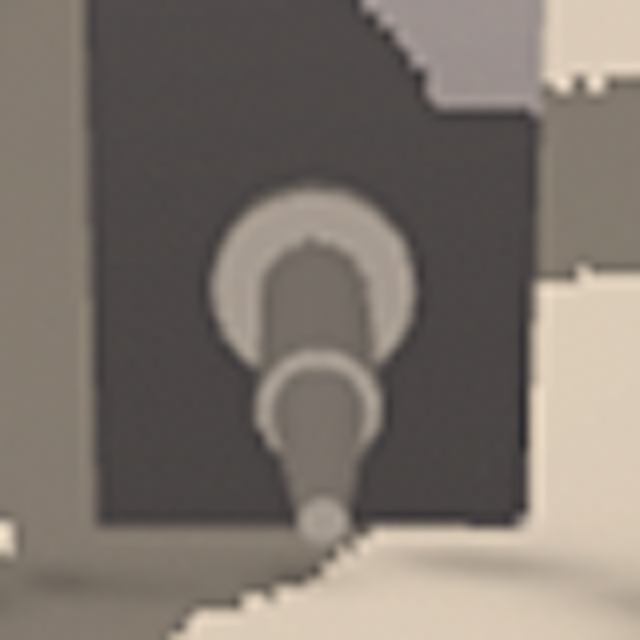

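Run:
```python
from h import *
np.set_printoptions(precision=4,suppress=True)
f=load('w6')
print(ray(f,260,224.7,.107),ray(f,258.7,195.6,.04),ray(f,259.3,210.8,.08))
R=axes([0,0,-1],[.078,-.997,0])
plan([.441,-.3175,.035+.029+.155],R)
```

```text
[ 0.441  -0.3186  0.107 ] [ 0.4413 -0.3185  0.04  ] [ 0.4411 -0.3185  0.08  ]
[{"hand": 1, "tx": 0.02, "ty": 0.11, "tz": 2.96, "rx": -0.1, "ry": 0.1, "rz": 0.1}, {"hand": 1, "tx": 0.02, "ty": 0.11, "tz": 2.96, "rx": -0.1, "ry": 0.0, "rz": 0.1}, {"hand": 1, "tx": 0.01, "ty": 0.1, "tz": 2.96, "rx": 0.0, "ry": 0.1, "rz": 0.0}]
```

Request:
step_arm([
  {"hand":1,"tx":0.02,"ty":0.11,"tz":2.96,"rx":-0.1,"ry":0.1,"rz":0.1},
  {"hand":1,"tx":0.02,"ty":0.11,"tz":2.96,"rx":-0.1,"ry":0.0,"rz":0.1},
  {"hand":1,"tx":0.01,"ty":0.13,"tz":2.5,"rx":0.0,"ry":0.1,"rz":0.0},
  {"hand":1,"tx":0,"ty":0,"tz":0,"rx":0,"ry":0,"rz":0},
  {"hand":1,"tx":0,"ty":0,"tz":0,"rx":0,"ry":0,"rz":0},
  {"hand":1,"tx":0,"ty":0,"tz":0,"rx":0,"ry":0,"rz":0},
])

```text
clock: 11.23
tcp_pos: [0.4414, -0.3191, 0.2254]
ee_rot: [[0.997, 0.076, 0.002], [0.076, -0.997, -0.002], [0.001, 0.002, -1.0]]
force: [0.5, -0.9, 0.2]
grip_width: 0.0858
```

Run:
```python
from h import *
np.set_printoptions(precision=4,suppress=True)
grab('wrist','w7')
s=telemetry.state(); print(s['joints'],s['tcp_pos'],s['ee_rot'])
R=axes([0,0,-1],[.078,-.997,0])
plan([.441,-.3178,.035+.029+.155],R,1)
```

```text
[-0.6714  0.1991  2.0427 -0.0009  0.8956  0.8236] [ 0.4418 -0.3194  0.2263] [[ 0.9971  0.0763  0.0029]
 [ 0.0763 -0.9971 -0.0032]
 [ 0.0026  0.0034 -1.    ]]
[{"hand": 1, "tx": -0.07, "ty": -0.17, "tz": 0.73, "rx": 0.2, "ry": -0.1, "rz": -0.1}]
```

View pics/w7.png

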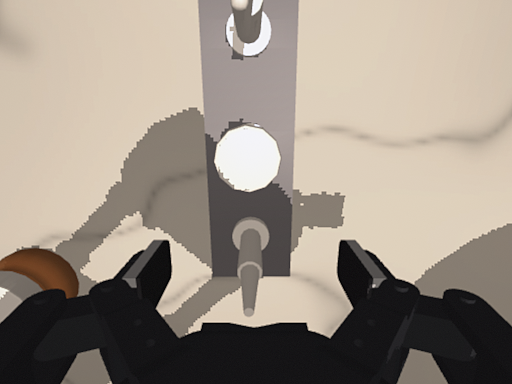

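Request:
step_arm([
  {"hand":1,"tx":-0.07,"ty":-0.12,"tz":0.7,"rx":0.2,"ry":-0.1,"rz":-0.1},
  {"hand":1,"tx":0,"ty":0,"tz":0,"rx":0,"ry":0,"rz":0},
  {"hand":1,"tx":0,"ty":0,"tz":0,"rx":0,"ry":0,"rz":0},
])

```text
clock: 11.53
tcp_pos: [0.4402, -0.3178, 0.2182]
ee_rot: [[0.997, 0.078, -0.001], [0.078, -0.997, 0.001], [-0.001, -0.001, -1.0]]
force: [-0.4, 0.1, -0.7]
grip_width: 0.0851
```

Request:
step_arm([
  {"hand":0,"tx":0,"ty":0,"tz":0,"rx":0,"ry":0,"rz":0},
  {"hand":0,"tx":0,"ty":0,"tz":0,"rx":0,"ry":0,"rz":0},
  {"hand":0,"tx":0,"ty":0,"tz":0,"rx":0,"ry":0,"rz":0},
  {"hand":0,"tx":0,"ty":0,"tz":0,"rx":0,"ry":0,"rz":0},
  {"hand":0,"tx":0,"ty":0,"tz":0,"rx":0,"ry":0,"rz":0},
  {"hand":0,"tx":0,"ty":0,"tz":0,"rx":0,"ry":0,"rz":0},
  {"hand":0,"tx":0,"ty":0,"tz":0,"rx":0,"ry":0,"rz":0},
], squeeze=30)

```text
clock: 12.12
tcp_pos: [0.4401, -0.3177, 0.2177]
ee_rot: [[0.997, 0.077, -0.001], [0.077, -0.997, 0.002], [-0.001, -0.002, -1.0]]
force: [-0.1, 0.1, 1.3]
grip_width: 0.0113
```

Run:
```python
from h import *
np.set_printoptions(precision=4,suppress=True)
grab('wrist','w8')
s=telemetry.state(); print(s['tcp_pos'],s['ee_rot'],s['grip_width'],s['force'])
```

```text
[ 0.4401 -0.3177  0.2176] [[ 0.997   0.0775 -0.0015]
 [ 0.0775 -0.997   0.0016]
 [-0.0013 -0.0017 -1.    ]] 0.010559213682166403 [-0.4937  0.6736  0.1395]
```

View pics/w8.png

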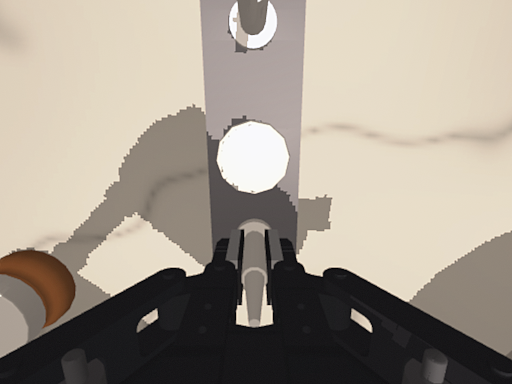

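Request:
step_arm([
  {"hand":0,"tx":0,"ty":0,"tz":-1,"rx":0,"ry":0,"rz":0},
  {"hand":0,"tx":0,"ty":0,"tz":-2,"rx":0,"ry":0,"rz":0},
  {"hand":0,"tx":0,"ty":0,"tz":-3,"rx":0,"ry":0,"rz":0},
  {"hand":0,"tx":0,"ty":0,"tz":-3.5,"rx":0,"ry":0,"rz":0},
  {"hand":0,"tx":0,"ty":0,"tz":-3.5,"rx":0,"ry":0,"rz":0},
  {"hand":0,"tx":0,"ty":0,"tz":-3.5,"rx":0,"ry":0,"rz":0},
  {"hand":0,"tx":0,"ty":0,"tz":0,"rx":0,"ry":0,"rz":0},
])

```text
clock: 12.75
tcp_pos: [0.4423, -0.3195, 0.3922]
ee_rot: [[0.997, 0.078, 0.01], [0.078, -0.997, -0.008], [0.009, 0.008, -1.0]]
force: [1.0, -0.7, 1.2]
grip_width: 0.0105
```

Run:
```python
from h import *
np.set_printoptions(precision=4,suppress=True)
grab('wrist','w9')
s=telemetry.state(); print(s['tcp_pos'],s['ee_rot'],s['grip_width'],s['force'])
R=axes([0,0,-1],[.078,-.997,0])
plan([.562,.0367,.39],R,11,hand=0)
```

```text
[ 0.4417 -0.319   0.3889] [[ 0.997   0.0775  0.007 ]
 [ 0.0776 -0.997  -0.0052]
 [ 0.0066  0.0058 -1.    ]] 0.011222815053965133 [-0.6047 -0.0243  0.6224]
[{"hand": 0, "tx": 1.34, "ty": -3.14, "tz": -0.02, "rx": 0.0, "ry": 0.0, "rz": 0.0}, {"hand": 0, "tx": 1.34, "ty": -3.14, "tz": -0.02, "rx": 0.0, "ry": 0.0, "rz": 0.0}, {"hand": 0, "tx": 1.34, "ty": -3.14, "tz": -0.02, "rx": 0.0, "ry": 0.0, "rz": 0.0}, {"hand": 0, "tx": 1.34, "ty": -3.14, "tz": -0.02, "rx": 0.0, "ry": 0.0, "rz": 0.0}, {"hand": 0, "tx": 1.34, "ty": -3.14, "tz": -0.02, "rx": 0.0, "ry": -0.1, "rz": 0.0}, {"hand": 0, "tx": 1.34, "ty": -3.14, "tz": -0.02, "rx": 0.1, "ry": 0.0, "rz": 0.0}, {"hand": 0, "tx": 1.34, "ty": -3.14, "tz": -0.02, "rx": 0.0, "ry": -0.1, "rz": 0.0}, {"hand": 0, "tx": 1.34, "ty": -3.14, "tz": -0.02, "rx": 0.1, "ry": 0.0, "rz": 0.0}]
[{"hand": 0, "tx": 1.35, "ty": -3.14, "tz": -0.01, "rx": 0.0, "ry": -0.1, "rz": 0.0}, {"hand": 0, "tx": 1.34, "ty": -3.14, "tz": -0.01, "rx": 0.1, "ry": 0.0, "rz": 0.0}, {"hand": 0, "tx": 1.35, "ty": -3.13, "tz": -0.01, "rx": 0.0, "ry": -0.1, "rz": 0.0}]
```

View pics/w9.png

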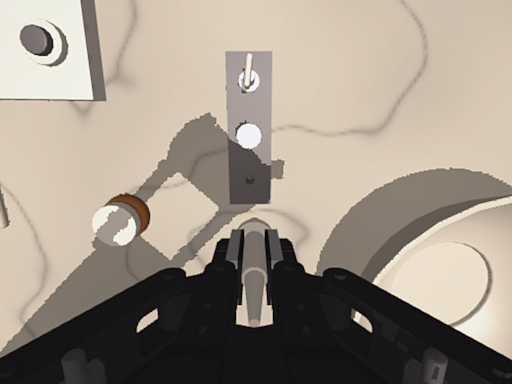

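Request:
step_arm([
  {"hand":0,"tx":1.34,"ty":-3.14,"tz":0,"rx":0.0,"ry":0.0,"rz":0.0},
  {"hand":0,"tx":1.34,"ty":-3.14,"tz":0,"rx":0.0,"ry":0.0,"rz":0.0},
  {"hand":0,"tx":1.34,"ty":-3.14,"tz":0,"rx":0.0,"ry":0.0,"rz":0.0},
  {"hand":0,"tx":1.34,"ty":-3.14,"tz":0,"rx":0.0,"ry":0.0,"rz":0.0},
  {"hand":0,"tx":1.34,"ty":-3.14,"tz":0,"rx":0.0,"ry":0.0,"rz":0.0},
  {"hand":0,"tx":1.34,"ty":-3.14,"tz":0,"rx":0,"ry":0.0,"rz":0.0},
  {"hand":0,"tx":1.34,"ty":-3.14,"tz":0,"rx":0.0,"ry":0,"rz":0.0},
  {"hand":0,"tx":1.34,"ty":-3.14,"tz":0,"rx":0,"ry":0.0,"rz":0.0},
])

```text
clock: 13.47
tcp_pos: [0.5273, -0.0575, 0.3818]
ee_rot: [[0.997, 0.077, -0.004], [0.077, -0.997, 0.002], [-0.003, -0.002, -1.0]]
force: [-0.3, -0.8, -1.1]
grip_width: 0.0111
```

Request:
step_arm([
  {"hand":0,"tx":1.34,"ty":-3.1,"tz":0,"rx":0.0,"ry":0.0,"rz":0.0},
  {"hand":0,"tx":1.34,"ty":-2.5,"tz":0,"rx":0.0,"ry":0.0,"rz":0.0},
  {"hand":0,"tx":1,"ty":-2.0,"tz":0,"rx":0.0,"ry":0.0,"rz":0.0},
  {"hand":0,"tx":0,"ty":0,"tz":0,"rx":0,"ry":0,"rz":0},
  {"hand":0,"tx":0,"ty":0,"tz":0,"rx":0,"ry":0,"rz":0},
  {"hand":0,"tx":0,"ty":0,"tz":0,"rx":0,"ry":0,"rz":0},
])

```text
clock: 13.97
tcp_pos: [0.558, 0.0192, 0.382]
ee_rot: [[0.997, 0.078, -0.004], [0.078, -0.997, 0.001], [-0.004, -0.001, -1.0]]
force: [-0.2, -0.6, -1.2]
grip_width: 0.0111
```

Run:
```python
from h import *
np.set_printoptions(precision=4,suppress=True)
grab('wrist','w10')
s=telemetry.state(); print(s['tcp_pos'],s['ee_rot'],s['grip_width'],s['force'])
R=axes([0,0,-1],[.078,-.997,0])
plan([.562,.0367,.39],R,1,hand=0)
```

```text
[0.558  0.0188 0.3822] [[ 0.997   0.0771 -0.0032]
 [ 0.0771 -0.997   0.0011]
 [-0.0031 -0.0014 -1.    ]] 0.011104898660659838 [ 1.2674  0.3813 -0.5475]
[{"hand": 0, "tx": 0.54, "ty": -1.76, "tz": -0.78, "rx": -0.1, "ry": 0.2, "rz": 0.0}]
```

View pics/w10.png

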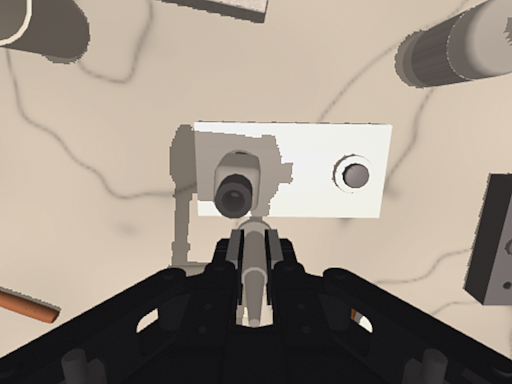

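Run:
```python
from h import *
np.set_printoptions(precision=4,suppress=True)
f=load('w10'); crop('w10',205,150,265,225,8,'c19'); print(ray(f,233,197,.149), pt(f,249,197))
```

```text
[0.5662 0.0346 0.149 ] [0.5672 0.0227 0.1492]
```

View pics/c19.png

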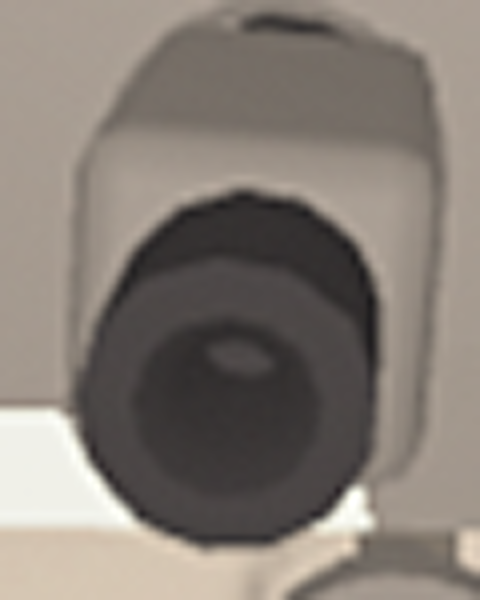

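Request:
step_arm([
  {"hand":0,"tx":0.5,"ty":-1.75,"tz":-0.2,"rx":0,"ry":0.2,"rz":0},
  {"hand":0,"tx":0,"ty":0,"tz":0,"rx":0,"ry":0,"rz":0},
  {"hand":0,"tx":0,"ty":0,"tz":0,"rx":0,"ry":0,"rz":0},
  {"hand":0,"tx":0,"ty":0,"tz":0,"rx":0,"ry":0,"rz":0},
])

```text
clock: 14.35
tcp_pos: [0.5619, 0.0362, 0.3848]
ee_rot: [[0.997, 0.077, 0.002], [0.077, -0.997, 0.001], [0.002, -0.001, -1.0]]
force: [-0.0, -0.3, -0.6]
grip_width: 0.0111
```

Run:
```python
from h import *
np.set_printoptions(precision=4,suppress=True)
f=grab('wrist','w11'); crop('w11',215,170,285,230,9,'c20')
im=[];sc=[]
for i in range(3): b=grab('scene','s11'); sc.append(b['img'].astype(float)); a=grab('top','t11')
I=np.mean(sc,0)[110:210,215:275]; I=np.clip((I-I.min())/(np.percentile(I,97)-I.min())*255,0,255).astype(np.uint8)
cv2.imwrite('pics/c21.png',cv2.cvtColor(cv2.resize(I,None,fx=6,fy=6,interpolation=cv2.INTER_CUBIC),cv2.COLOR_RGB2BGR))
s=telemetry.state(); print(s['tcp_pos'],s['ee_rot'],s['force'])
```

```text
[0.5621 0.0369 0.3849] [[ 0.997   0.0771  0.0019]
 [ 0.0771 -0.997   0.0018]
 [ 0.0021 -0.0017 -1.    ]] [ 0.0369 -0.2038 -0.4289]
```

View pics/c20.png

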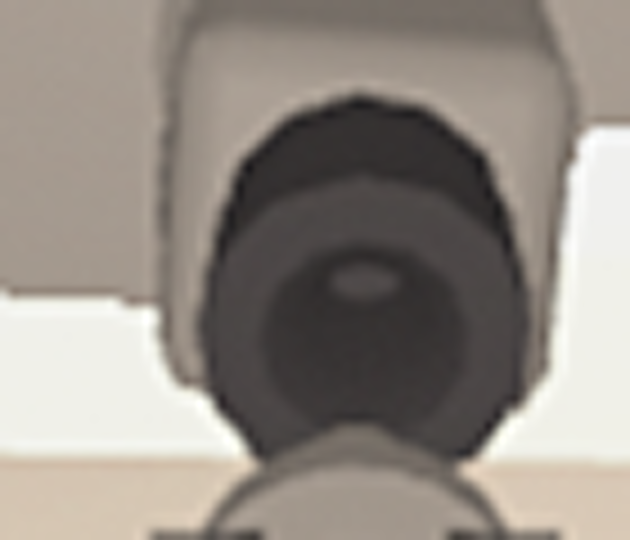

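View pics/c21.png

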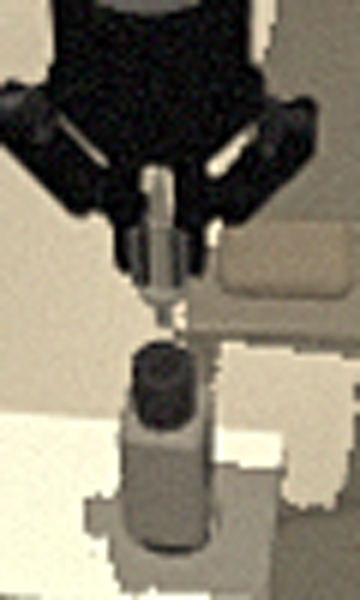

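Run:
```python
from h import *
np.set_printoptions(precision=4,suppress=True)
f=load('w11');print(ray(f,255.1,206.8,.149)); print(ray(load('w10'),233.06,200.6,.149))
g=load('s11'); q=lambda cu,cv,z: ray(g,215+(cu+.5)/6-.5,110+(cv+.5)/6-.5,z)
print('scene mouth',q(164,367,.149),'pin tip',q(163,322,.1775),'collar',q(160,292,.2017))
t=load('t11'); crop('t11',230,130,310,230,6,'c22')
```

```text
[0.5639 0.0345 0.149 ]
[0.5634 0.0344 0.149 ]
scene mouth [0.5658 0.0355 0.149 ] pin tip [0.5631 0.0354 0.1775] collar [0.5665 0.0353 0.2017]
```

Request:
step_arm([
  {"hand":0,"tx":0.05,"ty":0.07,"tz":1.5,"rx":0,"ry":0,"rz":0},
  {"hand":0,"tx":0,"ty":0,"tz":1.3,"rx":0,"ry":0,"rz":0},
  {"hand":0,"tx":0,"ty":0,"tz":0.7,"rx":0,"ry":0,"rz":0},
  {"hand":0,"tx":0,"ty":0,"tz":0,"rx":0,"ry":0,"rz":0},
  {"hand":0,"tx":0,"ty":0,"tz":0,"rx":0,"ry":0,"rz":0},
  {"hand":0,"tx":0,"ty":0,"tz":0,"rx":0,"ry":0,"rz":0},
])

```text
clock: 15.2
tcp_pos: [0.5629, 0.0367, 0.3501]
ee_rot: [[0.997, 0.078, 0.002], [0.078, -0.997, 0.002], [0.002, -0.002, -1.0]]
force: [-0.6, -0.9, 0.6]
grip_width: 0.011
```

Pin bottom ≈0.143, no contact force yet. Further down in small steps.

Request:
step_arm([
  {"hand":0,"tx":0,"ty":0,"tz":0.3,"rx":0,"ry":0,"rz":0},
  {"hand":0,"tx":0,"ty":0,"tz":0.3,"rx":0,"ry":0,"rz":0},
  {"hand":0,"tx":0,"ty":0,"tz":0,"rx":0,"ry":0,"rz":0},
  {"hand":0,"tx":0,"ty":0,"tz":0,"rx":0,"ry":0,"rz":0},
])

```text
clock: 15.53
tcp_pos: [0.5627, 0.0366, 0.3438]
ee_rot: [[0.997, 0.078, 0.002], [0.078, -0.997, 0.002], [0.002, -0.002, -1.0]]
force: [-0.1, 0.1, -1.5]
grip_width: 0.0109
```

Run:
```python
from h import *
s=telemetry.state(); print(s['tcp_pos'],s['force'],s['ft_torque'])
```

```text
[0.56269072 0.03661964 0.34379199] [-0.08154018  0.05389288 -1.49308534] [-0.08342702  0.01286538 -0.00020688]
```

Request:
step_arm([
  {"hand":0,"tx":0,"ty":0,"tz":0.4,"rx":0,"ry":0,"rz":0},
  {"hand":0,"tx":0,"ty":0,"tz":0.4,"rx":0,"ry":0,"rz":0},
  {"hand":0,"tx":0,"ty":0,"tz":0.1,"rx":0,"ry":0,"rz":0},
  {"hand":0,"tx":0,"ty":0,"tz":0,"rx":0,"ry":0,"rz":0},
  {"hand":0,"tx":0,"ty":0,"tz":0,"rx":0,"ry":0,"rz":0},
])

```text
clock: 15.95
tcp_pos: [0.5627, 0.0366, 0.3346]
ee_rot: [[0.997, 0.078, 0.001], [0.078, -0.997, 0.002], [0.002, -0.002, -1.0]]
force: [-0.8, -0.6, -0.9]
grip_width: 0.0111
```

Request:
step_arm([
  {"hand":0,"tx":0,"ty":0,"tz":0.2,"rx":0,"ry":0,"rz":0},
  {"hand":0,"tx":0,"ty":0,"tz":0,"rx":0,"ry":0,"rz":0},
  {"hand":0,"tx":0,"ty":0,"tz":0,"rx":0,"ry":0,"rz":0},
])

```text
clock: 16.2
tcp_pos: [0.5628, 0.0367, 0.3328]
ee_rot: [[0.997, 0.077, 0.002], [0.077, -0.997, 0.002], [0.002, -0.002, -1.0]]
force: [0.1, 0.5, -0.3]
grip_width: 0.0111
```

Request:
step_arm([
  {"hand":0,"tx":0,"ty":0,"tz":0.2,"rx":0,"ry":0,"rz":0},
  {"hand":0,"tx":0,"ty":0,"tz":0,"rx":0,"ry":0,"rz":0},
  {"hand":0,"tx":0,"ty":0,"tz":0,"rx":0,"ry":0,"rz":0},
])

```text
clock: 16.45
tcp_pos: [0.5633, 0.0366, 0.3326]
ee_rot: [[0.997, 0.077, 0.004], [0.077, -0.997, 0.002], [0.004, -0.002, -1.0]]
force: [-1.4, -0.0, 5.9]
grip_width: 0.011
```

Request:
step_arm([
  {"hand":0,"tx":0,"ty":0,"tz":0.15,"rx":0,"ry":0,"rz":0},
  {"hand":0,"tx":0,"ty":0,"tz":0,"rx":0,"ry":0,"rz":0},
  {"hand":0,"tx":0,"ty":0,"tz":0,"rx":0,"ry":0,"rz":0},
])

```text
clock: 16.7
tcp_pos: [0.5637, 0.0367, 0.3325]
ee_rot: [[0.997, 0.078, 0.006], [0.078, -0.997, 0.002], [0.006, -0.001, -1.0]]
force: [-2.6, -0.5, 10.4]
grip_width: 0.011
```

Request:
step_arm([
  {"hand":0,"tx":0,"ty":0,"tz":-0.3,"rx":0,"ry":0,"rz":0},
  {"hand":0.3,"tx":0,"ty":0,"tz":0,"rx":0,"ry":0,"rz":0},
  {"hand":0.7,"tx":0,"ty":0,"tz":0,"rx":0,"ry":0,"rz":0},
  {"hand":0.7,"tx":0,"ty":0,"tz":0,"rx":0,"ry":0,"rz":0},
  {"hand":0.7,"tx":0,"ty":0,"tz":0,"rx":0,"ry":0,"rz":0},
])

```text
clock: 17.12
tcp_pos: [0.5627, 0.0367, 0.3319]
ee_rot: [[0.997, 0.078, 0.001], [0.078, -0.997, 0.002], [0.001, -0.002, -1.0]]
force: [-0.5, 0.7, 0.0]
grip_width: 0.0589
```

Run:
```python
from h import *
s=telemetry.state(); print(s['tcp_pos'],s['force'],s['grip_width'])
grab('wrist','w12'); grab('scene','s12'); crop('s12',215,110,275,210,6,'c23')
```

```text
[0.56267399 0.03674161 0.33191707] [-4.91534541e-01  7.33801326e-01  5.63382303e-04] 0.058859299900148716
```

View pics/w12.png

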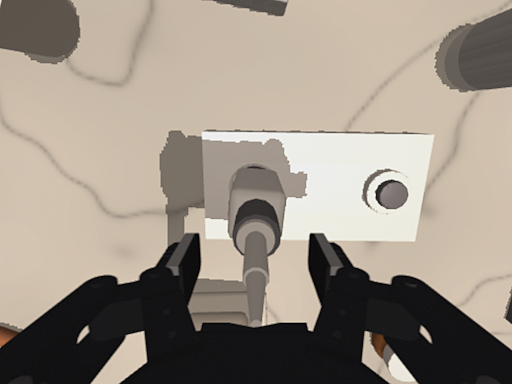

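View pics/c23.png

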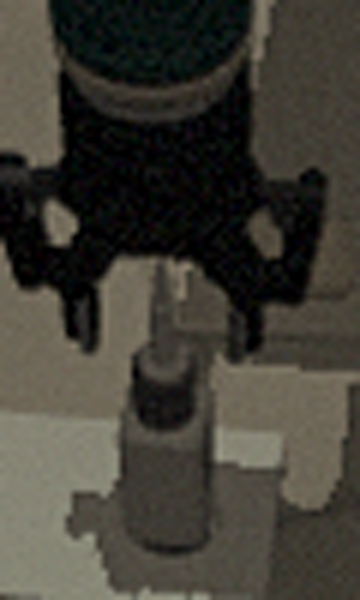

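Request:
step_arm([
  {"hand":0.7,"tx":0,"ty":0,"tz":-1.5,"rx":0,"ry":0,"rz":0},
  {"hand":0.7,"tx":0,"ty":0,"tz":-3,"rx":0,"ry":0,"rz":0},
  {"hand":0.7,"tx":0,"ty":0,"tz":-3,"rx":0,"ry":0,"rz":0},
  {"hand":0.7,"tx":0,"ty":0,"tz":-3,"rx":0,"ry":0,"rz":0},
  {"hand":0.3,"tx":0,"ty":3,"tz":0,"rx":0,"ry":0,"rz":0},
  {"hand":0,"tx":0,"ty":3,"tz":0,"rx":0,"ry":0,"rz":0},
  {"hand":0,"tx":0,"ty":0,"tz":0,"rx":0,"ry":0,"rz":0},
  {"hand":0,"tx":0,"ty":0,"tz":0,"rx":0,"ry":0,"rz":0},
])

```text
clock: 17.88
tcp_pos: [0.5673, -0.0245, 0.4372]
ee_rot: [[0.997, 0.075, 0.002], [0.075, -0.997, 0.002], [0.002, -0.002, -1.0]]
force: [0.0, 0.3, -0.5]
grip_width: 0.0112
```

Run:
```python
from h import *
np.set_printoptions(precision=4,suppress=True)
s=telemetry.state(); print(s['tcp_pos'],s['force'],s['grip_width'])
f=grab('wrist','w13'); a=grab('top','t13'); crop('t13',235,140,305,215,8,'c24')
```

```text
[ 0.5673 -0.0245  0.4372] [ 0.0244  0.3043 -0.4543] 0.011176157359793043
```

View pics/w13.png

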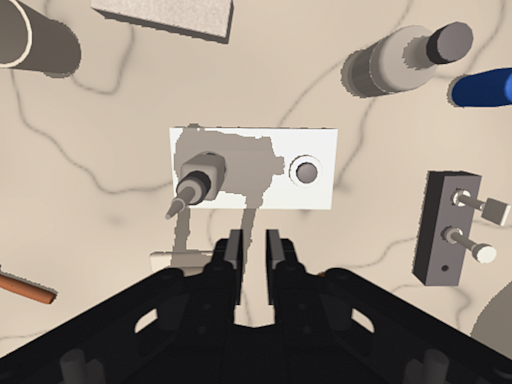

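View pics/c24.png

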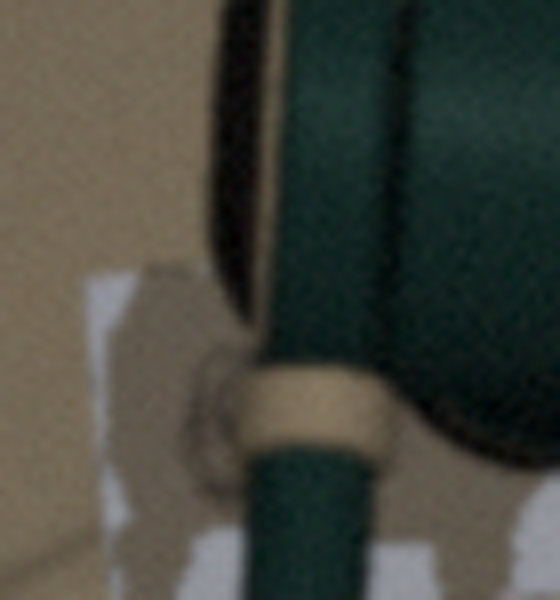

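Run:
```python
from h import *
np.set_printoptions(precision=4,suppress=True)
f=load('w13'); p=pt(f,307,173,1); print(p, ray(f,307,173,.05))
for a in [(296,171),(318,175),(307,183)]: print(pt(f,*a))
R=axes([0,0,-1],[.078,-.997,0])
p0,r=plan([.5705,-.0915,.40],R,2,hand=0); plan([.5705,-.0915,.25],R,4,p0,r,hand=0)
```

```text
[ 0.5712 -0.0931  0.0517] [ 0.5708 -0.0934  0.05  ]
[ 0.5722 -0.0791  0.0491]
[ 0.5675 -0.1103  0.0402]
[ 0.5557 -0.0969  0.0412]
[{"hand": 0, "tx": -0.1, "ty": 3.42, "tz": 1.83, "rx": -0.1, "ry": 0.0, "rz": 0.0}, {"hand": 0, "tx": -0.09, "ty": 3.43, "tz": 1.84, "rx": 0.0, "ry": -0.1, "rz": -0.1}]
[{"hand": 0, "tx": 0.0, "ty": 0.0, "tz": 3.75, "rx": 0.0, "ry": 0.0, "rz": 0.0}, {"hand": 0, "tx": 0.0, "ty": 0.0, "tz": 3.75, "rx": 0.0, "ry": 0.0, "rz": 0.0}, {"hand": 0, "tx": 0.0, "ty": 0.0, "tz": 3.75, "rx": 0.0, "ry": 0.0, "rz": 0.0}, {"hand": 0, "tx": 0.01, "ty": 0.01, "tz": 3.75, "rx": 0.0, "ry": 0.0, "rz": 0.0}]
```

Request:
step_arm([
  {"hand":0,"tx":-0.1,"ty":3.42,"tz":0.5,"rx":0,"ry":0.0,"rz":0.0},
  {"hand":0,"tx":-0.09,"ty":3.43,"tz":1.8,"rx":0.0,"ry":0,"rz":0},
  {"hand":0,"tx":0.0,"ty":0.0,"tz":3.75,"rx":0.0,"ry":0.0,"rz":0.0},
  {"hand":0,"tx":0.0,"ty":0.0,"tz":3.75,"rx":0.0,"ry":0.0,"rz":0.0},
  {"hand":0,"tx":0.0,"ty":0.0,"tz":3.75,"rx":0.0,"ry":0.0,"rz":0.0},
  {"hand":0,"tx":0,"ty":0,"tz":3,"rx":0.0,"ry":0.0,"rz":0.0},
  {"hand":0,"tx":0,"ty":0,"tz":0,"rx":0.0,"ry":0.0,"rz":0.0},
  {"hand":0,"tx":0,"ty":0,"tz":0,"rx":0.0,"ry":0.0,"rz":0.0},
])

```text
clock: 18.65
tcp_pos: [0.5699, -0.0904, 0.2695]
ee_rot: [[0.997, 0.079, -0.004], [0.079, -0.997, 0.003], [-0.003, -0.004, -1.0]]
force: [-0.3, -0.2, 1.3]
grip_width: -0.0002
```

Run:
```python
from h import *
np.set_printoptions(precision=4,suppress=True)
optics.grab_frame('top');grab('wrist','w14');grab('scene','s14'); s=telemetry.state(); print(s['tcp_pos'],s['force'],s['grip_width'])
```

```text
[ 0.5725 -0.0913  0.2746] [-0.3011 -0.1164 -0.198 ] 0.00011112519351485772
```

View pics/w14.png

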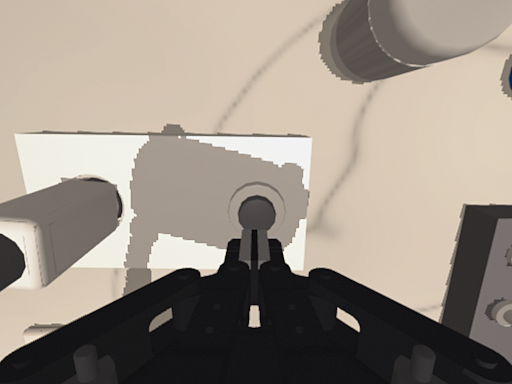

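Request:
step_arm([
  {"hand":0,"tx":-0.1,"ty":0,"tz":2,"rx":0,"ry":0.0,"rz":0.0},
  {"hand":0,"tx":0,"ty":0,"tz":2,"rx":0.0,"ry":0,"rz":0},
  {"hand":0,"tx":0.0,"ty":0.0,"tz":0,"rx":0.0,"ry":0.0,"rz":0.0},
  {"hand":0,"tx":0.0,"ty":0.0,"tz":0,"rx":0.0,"ry":0.0,"rz":0.0},
  {"hand":0,"tx":0.0,"ty":0.0,"tz":0,"rx":0.0,"ry":0.0,"rz":0.0},
])

```text
clock: 19.22
tcp_pos: [0.5712, -0.0916, 0.2341]
ee_rot: [[0.997, 0.078, 0.005], [0.078, -0.997, 0.001], [0.005, -0.001, -1.0]]
force: [0.3, -0.4, -0.2]
grip_width: -0.0003
```

Request:
step_arm([
  {"hand":0,"tx":0,"ty":0,"tz":0.5,"rx":0,"ry":0.0,"rz":0.0},
  {"hand":0,"tx":0,"ty":0,"tz":0.5,"rx":0.0,"ry":0,"rz":0},
  {"hand":0,"tx":0.0,"ty":0.0,"tz":0,"rx":0.0,"ry":0.0,"rz":0.0},
  {"hand":0,"tx":0.0,"ty":0.0,"tz":0,"rx":0.0,"ry":0.0,"rz":0.0},
  {"hand":0,"tx":0.0,"ty":0.0,"tz":0,"rx":0.0,"ry":0.0,"rz":0.0},
])

```text
clock: 19.63
tcp_pos: [0.5709, -0.0916, 0.2227]
ee_rot: [[0.997, 0.077, 0.004], [0.077, -0.997, 0.001], [0.004, -0.001, -1.0]]
force: [1.8, 0.3, 3.0]
grip_width: 0.0001
```

Contact begins (≈3 N, z tip 0.0497). Press further.

Request:
step_arm([
  {"hand":0,"tx":0,"ty":0,"tz":0.4,"rx":0,"ry":0.0,"rz":0.0},
  {"hand":0,"tx":0,"ty":0,"tz":0.2,"rx":0.0,"ry":0,"rz":0},
  {"hand":0,"tx":0.0,"ty":0.0,"tz":0,"rx":0.0,"ry":0.0,"rz":0.0},
  {"hand":0,"tx":0.0,"ty":0.0,"tz":0,"rx":0.0,"ry":0.0,"rz":0.0},
  {"hand":0,"tx":0.0,"ty":0.0,"tz":0,"rx":0.0,"ry":0.0,"rz":0.0},
])

```text
clock: 20.05
tcp_pos: [0.5711, -0.0917, 0.2191]
ee_rot: [[0.997, 0.078, 0.004], [0.078, -0.997, 0.001], [0.004, -0.001, -1.0]]
force: [-4.9, 1.4, 21.9]
grip_width: 0.0001
```

Request:
step_arm([
  {"hand":0,"tx":0,"ty":0,"tz":0.3,"rx":0,"ry":0.0,"rz":0.0},
  {"hand":0,"tx":0.0,"ty":0.0,"tz":0,"rx":0.0,"ry":0.0,"rz":0.0},
  {"hand":0,"tx":0.0,"ty":0.0,"tz":0,"rx":0.0,"ry":0.0,"rz":0.0},
  {"hand":0,"tx":0.0,"ty":0.0,"tz":0,"rx":0.0,"ry":0.0,"rz":0.0},
])

```text
clock: 20.38
tcp_pos: [0.5713, -0.0917, 0.2188]
ee_rot: [[0.997, 0.078, 0.004], [0.078, -0.997, 0.001], [0.004, -0.001, -1.0]]
force: [-12.3, 1.6, 37.1]
grip_width: 0.0002
```

Request:
step_arm([
  {"hand":0,"tx":0,"ty":0,"tz":-1,"rx":0,"ry":0.0,"rz":0.0},
  {"hand":0,"tx":0.0,"ty":0.0,"tz":-2,"rx":0.0,"ry":0.0,"rz":0.0},
  {"hand":0,"tx":0.0,"ty":0.0,"tz":-3,"rx":0.0,"ry":0.0,"rz":0.0},
  {"hand":0,"tx":0.0,"ty":0.0,"tz":-3,"rx":0.0,"ry":0.0,"rz":0.0},
  {"hand":0,"tx":0.0,"ty":0.0,"tz":-3,"rx":0.0,"ry":0.0,"rz":0.0},
  {"hand":0,"tx":-2.5,"ty":2.5,"tz":-2,"rx":0.0,"ry":0.0,"rz":0.0},
  {"hand":0,"tx":-2.5,"ty":2.5,"tz":-2,"rx":0.0,"ry":0.0,"rz":0.0},
  {"hand":0,"tx":-2.5,"ty":2.5,"tz":0,"rx":0.0,"ry":0.0,"rz":0.0},
])

```text
clock: 21.05
tcp_pos: [0.5012, -0.173, 0.3766]
ee_rot: [[0.997, 0.08, 0.007], [0.08, -0.997, -0.001], [0.007, 0.001, -1.0]]
force: [0.6, -0.4, 0.7]
grip_width: 0.0001
```

Request:
step_arm([
  {"hand":0,"tx":-2.5,"ty":2.5,"tz":0,"rx":0,"ry":0.0,"rz":0.0},
  {"hand":0,"tx":-2.5,"ty":2.5,"tz":0,"rx":0,"ry":0.0,"rz":0.0},
  {"hand":0,"tx":0.0,"ty":0.0,"tz":0,"rx":0.0,"ry":0.0,"rz":0.0},
  {"hand":0,"tx":0.0,"ty":0.0,"tz":0,"rx":0.0,"ry":0.0,"rz":0.0},
  {"hand":0,"tx":0.0,"ty":0.0,"tz":0,"rx":0.0,"ry":0.0,"rz":0.0},
])

```text
clock: 21.47
tcp_pos: [0.4546, -0.2259, 0.3715]
ee_rot: [[0.997, 0.076, 0.001], [0.076, -0.997, 0.003], [0.001, -0.003, -1.0]]
force: [-0.1, 0.2, 0.3]
grip_width: 0.0
```

Run:
```python
from h import *
np.set_printoptions(precision=4,suppress=True)
f=grab('scene','s15'); a=grab('top','t15'); grab('wrist','w15'); s=telemetry.state(); print(s['tcp_pos'],s['force'],s['qvel'])
crop('s15',180,120,280,220,6,'c25'); crop('t15',240,150,350,220,7,'c26')
```

```text
[ 0.4555 -0.2252  0.3718] [-0.2078  0.0426  0.3227] [ 0.0041  0.0003 -0.003  -0.0005 -0.001  -0.0012]
```

View pics/c25.png

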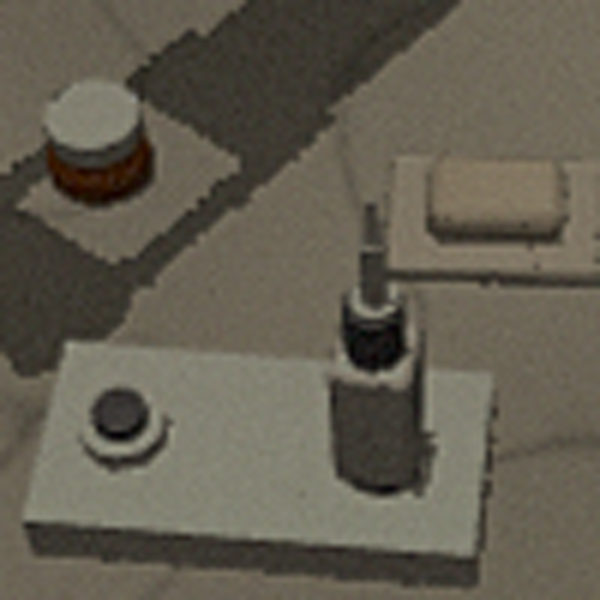

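View pics/c26.png

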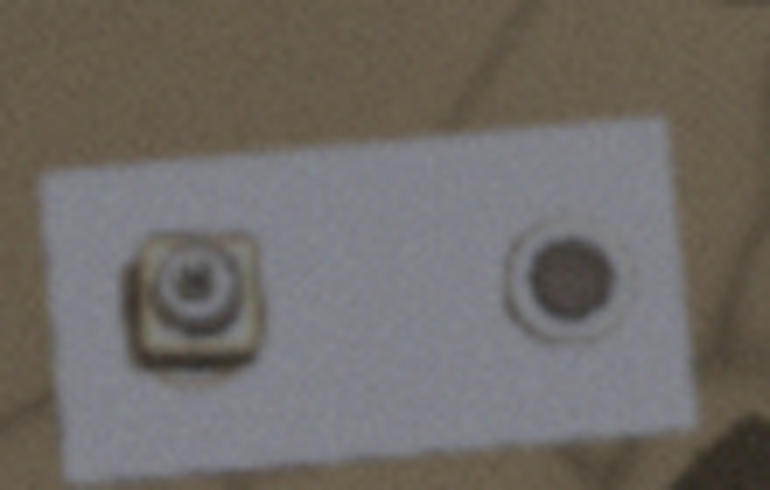

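View pics/s15.png

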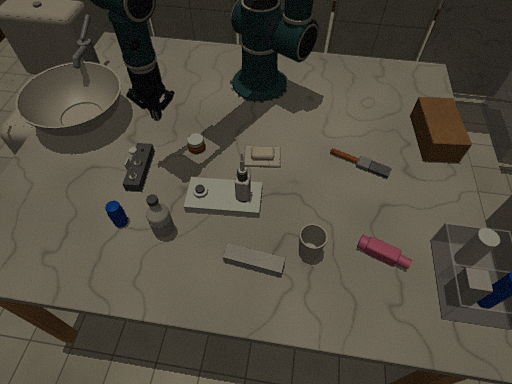

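Run:
```python
from h import *
np.set_printoptions(precision=4,suppress=True)
a=load('t15'); print('button',pt(a,240+571/7,150+280/7,2)); C=cloud(a); 
print('top of handle/nozzle', C[185:200,262:274,2].max())
g,h=load('scene0'),load('s15')
for n,b in dict(shampoo=(154,201),deo=(116,208),cream=(196,141),tum=(313,237)).items(): print(n,pt(g,*b,1),pt(h,*b,1))
print(ticket.close_job())
```

```text
button [ 0.5684 -0.0911  0.0522]
top of handle/nozzle 0.22483214709903782
shampoo [ 0.7092 -0.1589  0.1687] [ 0.7092 -0.1589  0.1688]
deo [ 0.6967 -0.2894  0.085 ] [ 0.6969 -0.2893  0.0853]
cream [ 0.3843 -0.1524  0.0425] [ 0.3874 -0.1512  0.0459]
tum [0.6745 0.2485 0.0369] [0.6748 0.2484 0.0375]
the job is handed in; nothing more can be done
None
```

The handle stands upright in the dock's well, the jet nozzle is plugged into its opening with the collar flush, and the button was pressed and released. The job is handed in at about 22 s on the clock. The interface reports no verdict, so the checks below are my own.

**What my last checks showed**
- **Handle:** the foot is about 2 mm from the well centre. The opening sits at about 150 mm rather than the nominal 148 mm, still inside the 8 mm limit. I think the square body rests on the well's rim, but I did not confirm that.
- **Nozzle:** the insertion stopped firmly at the expected depth. The top of the nozzle then measured 0.225 m against about 0.222 m expected.
- **Button:** it came to a hard stop after about 5.7 mm (37 N). Afterwards its top measured 0.052 m, the same as at the start.
- **Other things:** the brush and tongue-cleaner nozzles were still in the caddy in the last pictures I could see them in. The four bystanders I re-measured (shampoo, deodorant, jar, tumbler) had not moved, apart from a few millimetres of depth noise on the jar. The carton, soap and hairbrush I only checked by eye. The arm was clear and at rest.

**What went wrong or disagreed**
- The first attempt to lower the handle hit the well's chamfer at about 27 N. I lifted it, shifted it 1 mm and it went in.
- The scene camera disagreed with the top camera by about 3–4 mm in x around the well, so I relied on the top camera and the arm's own position.

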